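Stamp the maker's mark on a carved blank with the bench press

ROBOT

A 6-joint arm with a two-finger parallel gripper is mounted at the origin on the work surface. World frame = base frame: x ahead of the robot, y to its left, z up, the work surface at z = 0. Lengths are in mm, angles in rad, forces in N, time in s.
With the tool pointing down it reaches from about 275 to 725 mm from the base axis. Payload 15.9 kg.
Tool frame: the origin (TCP) lies midway between the tips of the shut fingers; the grasp point (between the pads) lies 19 mm behind it; z points along the fingers, y is the line along which they close (so a half turn about z gives the same grasp; the last joint's range is limited). The gripper opens to 85 mm and grips with 20 to 120 N. Pads are 22 mm wide; open, the fingers measure 114 mm over their backs; the gripper's body (76 mm by 85 mm) begins 54 mm behind the grasp point. The pads swing forward as they close: fully open they stand 13 mm farther back than shut.
Start: joints at [1.168, 0.213, -0.034, 1.323, 0, 1.571], TCP at [195.99, 459.971, 231.306] pointing down, gripper open.
Joint ranges: [-2.98, 2.98], [-0.74, 1.72], [-1.14, 1.35], [-2.1, 2.04], [-1.57, 1.44], [-3.14, 3.14]. Speed limits (rad/s): [1.89, 1.89, 2.39, 2.57, 3.14, 3.14].

INTERFACE

Orientations are given as a unit quaternion [x, y, z, w].
In Python, from station import r, capture, ticket gives the robot as it stands.
- The arm moves only by the shell command python3 -m inch 'ROWS'. ROWS is JSON, a list of rows, each an object of numbers: "fingers": the opening, from 0 (shut) to 1 (fully open); "dx", "dy", "dz": the shift along the world's x, y, z in m; "ax", "ay", "az": the turn, a rotation vector about the world's x, y, z in units of 8 degrees (1.0 is 8 degrees). A call has 1 to 5 rows; each row is the pose to reach, as a shift and turn from the pose commanded when the call began; what a row does not reach only later rows make up. A row lasts 1/8 s, in which the tool goes at most 62.5 mm and 10.7 degrees, less where a joint would pass 70% of its speed; a pose out of reach is approached as far as the arm can. A call with a gripper value outside its range is refused whole. The fingers move at their own pace and stop on an object; the grip force is fixed at half the most. Time passes only in rows, so rows that repeat a pose let the fingers close. It gives the time, the measured TCP pose, the force, the opening and the grip force at its end, in the units of the state.
- r.read_state(): the state, without advancing time (a new reading comes with each control period).
- capture(name): name is "scene" or "top" or "wrist"; returns a dict with "image" (384x512x3 uint8, red, green, blue), "camera_matrix" (3x3 intrinsics, pixels), "R" (3x3) and "t" (3): a world point X has camera coordinates R X + t; the wrist camera has in their place "mount" (4x4, takes a point from camera to tool coordinates, whose origin is the TCP and whose axes are the flange's). Camera axes: x right, y down, z forward; pixel columns grow to the right and rows downward; lengths in mm; the calibration is good to about 2 mm. The wrist camera is an equidistant fisheye: a pixel r from the principal point sees the ray r / f radians off the axis. A picture is of the moment at which its call begins: read the wrist's pose just before it. There is no depth.
- ticket.hand_in(): hands the job in; it is judged then, once.
The state is a dict: "time": time; "joint_positions": joint angles; "qd": joint speeds; "tau": joint torques, N m; "position": TCP position; "tcp_rot": TCP orientation; "ft_force": force on the tool from outside, world axes, zero at the start; "ft_torque": the same for the moment, N m; "finger_gap": finger opening in mm; "finger_force": force on a finger pad.
Only numpy, scipy, OpenCV 4.12 (cv2) and the standard library are available. Lean on these libraries where they do the work, as an engineer would, in place of code of your own. Each camera call takes 0.05 s, during which the arm holds its last target. There are 200 camera calls.

TASK

Swing the lamp well clear of the hand press, then lay the carved blank flat on the press bed with its plain end towards the back, butted square against the fence and centred on it, so that the plain end is under the stamp. Pull the lever all the way down to its stop to press in the mark, then ease it back up with your hand on it - don't let the spring fling it - until it is fully home. Leave the blank where it is under the stamp, the lamp swung clear, and the other things on the bench undisturbed.

Things in the scene. Friction and masses are not known exactly. Their poses are not given: they have to be found in the camera images.
- press: Grey cast bench arbor press, fixed, base 215 x 110 mm, ram top 300 mm up. Origin on the bench below the ram's axis; x from its open front (facing the robot's left) to its column at the back, y to the left, z up. Bed: steel plate, top 50 mm up, x -65 to +40, y -45 to +45 mm. The head (60 mm wide, 145 to 245 mm up, front at x -32 mm) overhangs the bed; column from x +65 mm.
- press_bed (a point): Point on top of the bed straight below the stamp; axes as the press. Behind it the fence, a dark steel bar 44 mm wide in y (as wide as the blank, centred), 12 mm high, has its front face at x +20 mm from this point. There is only room to bring the blank in from the front, low, with the tool leaning back from under the head.
- stamp: Ram (20 mm square bar) ending below in a 28 mm collar and the 18 mm round stamp. Origin at the centre of the stamp's lower face, at rest 41 mm above the bed; it comes straight down 16 mm per radian of the lever and just bites on the 22 mm blank at the lever's stop.
- press_lever (a joint): Swing of the press lever, rad: 0 = fully home (up, leaning 45 degrees above level over the press's front), 1.2 = at its stop (24 degrees below level). A spring drives it home: about 0.7 N m at the start, 1.7 N m at the stop (13 N at the grip); let go from the bottom it flies up.
- lever_hinge (a point): Centre of the lever's hinge, 195 mm above the bench, 90 mm to the right of the ram and 26 mm behind its axis; the lever turns about the press's y axis, in the vertical plane of this point.
- lever_grip (a point): Middle of the lever's black sleeve (round, 24 mm thick, 90 mm long along the lever), 135 mm from the hinge along the lever; it moves with the lever. The lever stands free at the right side of the press, the robot's side; from home it swings out to the front and down.
- lamp_arm (a joint): Swing of the lamp's arm about its vertical post, rad: 0 = over the front of the press (starts between 0 and 0.12), growing as it swings, clockwise seen from above, away from the press; up to 1.9. Light friction (1 N at the knob); stays where it is left.
- lamp_hinge (a point): Axis of the lamp's post at the arm's height, 200 mm above the bench. The post (18 mm) stands on a 100 mm round foot at the press's left, its far side from the robot, and does not move.
- lamp_knob (a point): Middle of the black upright knob (20 mm across, 32 mm tall) on top of the lamp's flat round head; 236 mm above the bench and 220 mm from the post. The head is a disc of 90 mm, 191 to 212 mm above the bench; the knob's black part stands from 220 to 252 mm.
- blank: Carved wooden block, 68 (x) x 44 (y) x 22 mm (z), 28 to 56 g, lying on the bench at the robot's left, its plain end pointing away from the robot and to the right. Origin at the centre of its underside; x along its length: the rosette (raised 3 mm) is carved on top of the -x end, the +x end is plain and gets the mark.
- blank_mark (a point): Point on the blank's underside right below the place for the mark: on its centre line, 20 mm from the plain (+x) end. Axes as the blank.
- gouge: Carving gouge with a wooden handle, 225 mm long, 30 mm thick, lying between robot and press. Origin on its underside at the ferrule, x towards the blade. Bystander.
- chisel: Carving chisel with a wooden handle, 225 mm long, 30 mm thick, lying at the far right. Origin at the ferrule, x towards the blade. Bystander.
- pencil: Yellow pencil, 170 mm long, 7 mm thick, lying in front of the press. Origin under its middle, x along it. Bystander.
- whetstone: Whetstone in a wooden holder, 200 x 70 x 30 mm, at the far left. Origin under its centre, x along it. Bystander.
- mallet: Round wooden carver's mallet standing on its head, 96 mm across, 240 mm tall, at the right. Origin under its centre. Bystander.
- wax_tin: Flat round metal tin, 72 mm across, 32 mm tall, at the right, between press and mallet. Origin under its centre. Bystander.
- wooden_cup: Wooden cup, 72 mm across, 75 mm tall, at the far right. Origin under its centre. Bystander.
Things that resemble listed ones, but are neither listed nor needed, are in the scene too. Of the things shaped like the blank, the wooden one is meant.

How it is judged:
By the outcome, as a careful person would: the job done as asked, in the order asked, and still so for the second after the job is handed in, with the robot touching nothing.
It also fails if it takes over 72 s, if anything falls off the work surface, if the arm or the gripper's body presses on something with over 40 N, if the wrist force passes 120 N, or if a joint passes its speed limit or range.

## Working session

There is one attempt and no reset: what is moved stays moved. The work goes in short steps, Python scripts to look and compute and a shell command to move; the robot and the scene stay as the last step left them, time stands still between calls to the robot, and variables do not carry over. Pictures are saved under pics/ and viewed, at most 10 in all, crops included, and the job is handed in when it is done.

```bash
mkdir -p pics; ls; python3 - <<'E'
from station import r, capture, ticket
import cv2,numpy as np,pickle
ims={}
for n in ["scene","top"]:
    c=capture(n); ims[n]=c
    cv2.imwrite(f"pics/{n}0.png",cv2.resize(c["image"][:,:,::-1],(800,600),interpolation=cv2.INTER_CUBIC))
    print(n,c["camera_matrix"],c["R"],c["t"])
s=r.read_state(); c=capture("wrist"); ims["wrist"]=c; print(c["mount"],c["camera_matrix"]); print(s)
cv2.imwrite("pics/wrist0.png",cv2.resize(c["image"][:,:,::-1],(800,600)))
pickle.dump(ims,open("ims.pkl","wb"))
E
```

```text
pics
scene [[383.64700526   0.         259.6325238 ]
 [  0.         383.64700526 191.15701394]
 [  0.           0.           1.        ]] [[ 0.37968967  0.92507108 -0.00890204]
 [ 0.6797722  -0.28550933 -0.67556952]
 [-0.62749145  0.25045541 -0.73724255]] [-156.13252244 -276.04110345 1663.10156705]
top [[394.95684146   0.         250.38624907]
 [  0.         394.95684146 194.91495279]
 [  0.           0.           1.        ]] [[-0.01751555 -0.99984364 -0.00242904]
 [-0.97989393  0.01764888 -0.19873702]
 [ 0.19874882 -0.00110079 -0.98004984]] [ -53.93849487  619.61513853 1198.29209991]
[[ 2.27424606e-06 -9.52417691e-01 -3.04795903e-01  7.96522250e+01]
 [ 9.99999664e-01  2.52090692e-04 -7.80264391e-04  2.70342543e-01]
 [ 8.19973819e-04 -3.04795799e-01  9.52417371e-01 -1.43063115e+02]
 [ 0.00000000e+00  0.00000000e+00  0.00000000e+00  1.00000000e+00]] [[297.31863964   0.         254.54603806]
 [  0.         297.31863964 186.46265205]
 [  0.           0.           1.        ]]
{'time': 0.1, 'joint_positions': array([ 1.16801193e+00,  2.13334874e-01, -3.49882442e-02,  1.32354153e+00,
       -1.00128618e-05,  1.57085221e+00]), 'qd': array([ 3.07841957e-04, -1.03424337e-03,  9.72937954e-04,  3.94614837e-05,
       -2.45865512e-04,  1.09974979e-03]), 'tau': array([ 1.87290439e-03, -6.87246680e+01,  4.87808311e+01,  1.20318125e-02,
        2.36516871e-04, -1.29229696e-05]), 'position': array([195.86598364, 459.68576596, 230.85493008]), 'tcp_rot': array([ 2.00060929e-01,  9.79783312e-01, -5.24367452e-04, -1.01929845e-04]), 'ft_force': array([-0.31169966, -0.91219005,  0.44971915]), 'ft_torque': array([-0.00453098,  0.00203542, -0.02875795]), 'finger_force': 0.0, 'finger_gap': 85.46993032920355}
```

View pics/scene0.png

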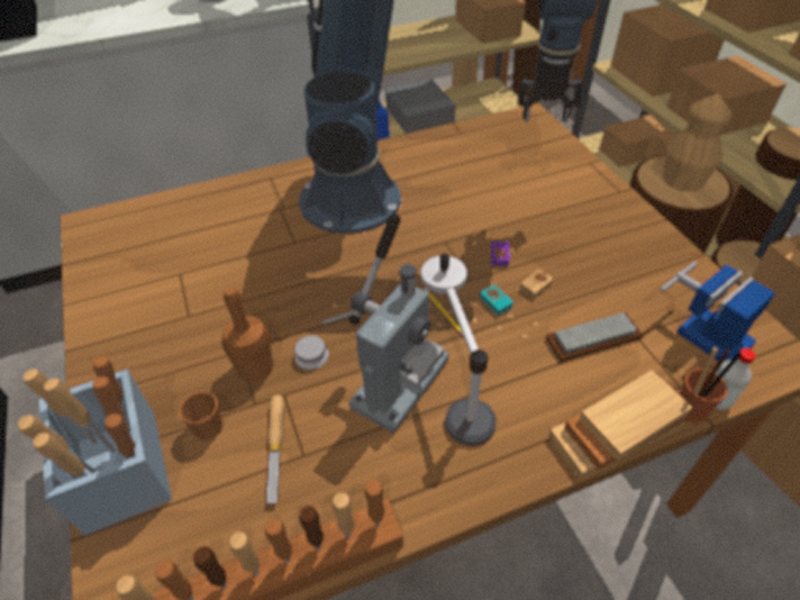

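View pics/top0.png

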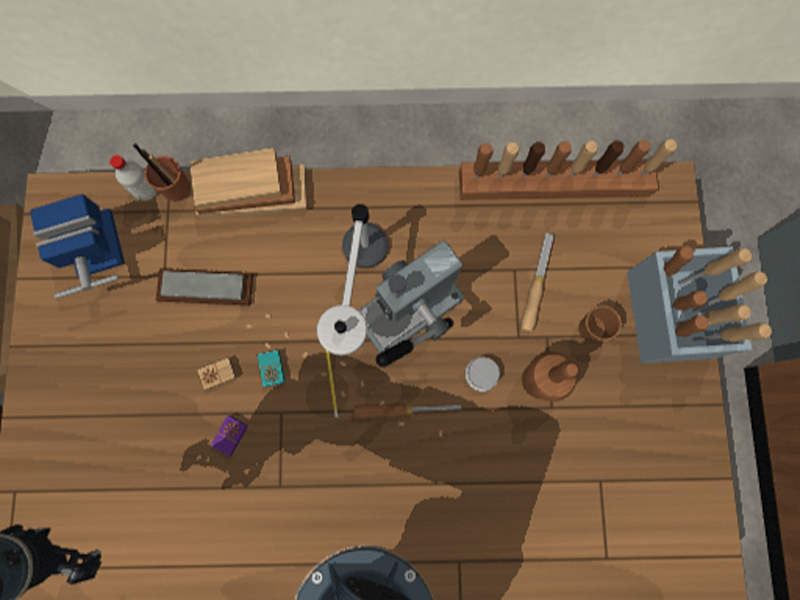

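The scene view shows the press in the middle with the lamp over its front. The wooden blank is at about (537,284) in scene and (216,373) in top. The purple and teal ones are decoys. Enlarged crops next.

```bash
python3 - <<'E'
import cv2,pickle
ims=pickle.load(open("ims.pkl","rb"))
def crop(n,x0,y0,w,h,k,o):
    im=ims[n]["image"][y0:y0+h,x0:x0+w,::-1]
    cv2.imwrite(o,cv2.resize(im,None,fx=k,fy=k,interpolation=cv2.INTER_CUBIC))
crop("top",115,125,200,150,4,"pics/topc.png")
crop("scene",205,125,200,150,4,"pics/scenec.png")
E
```

```text
(no output)
```

View pics/topc.png

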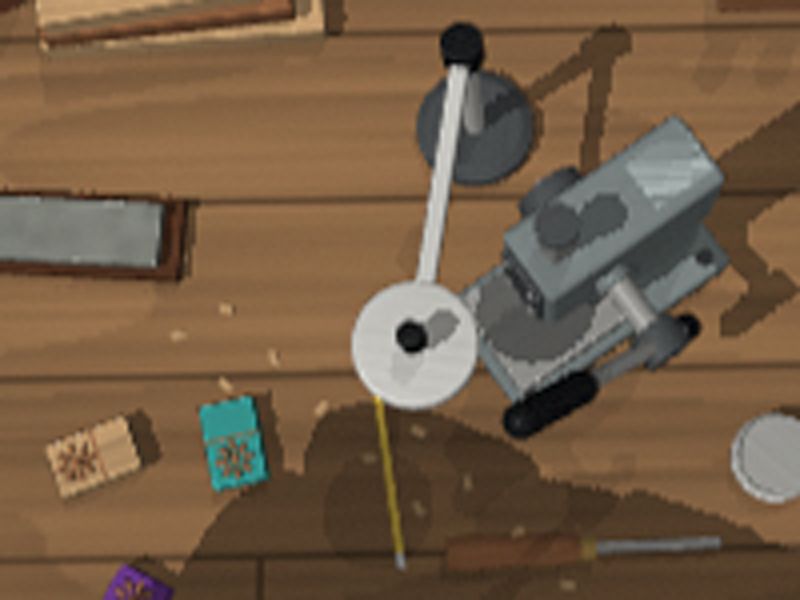

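View pics/scenec.png

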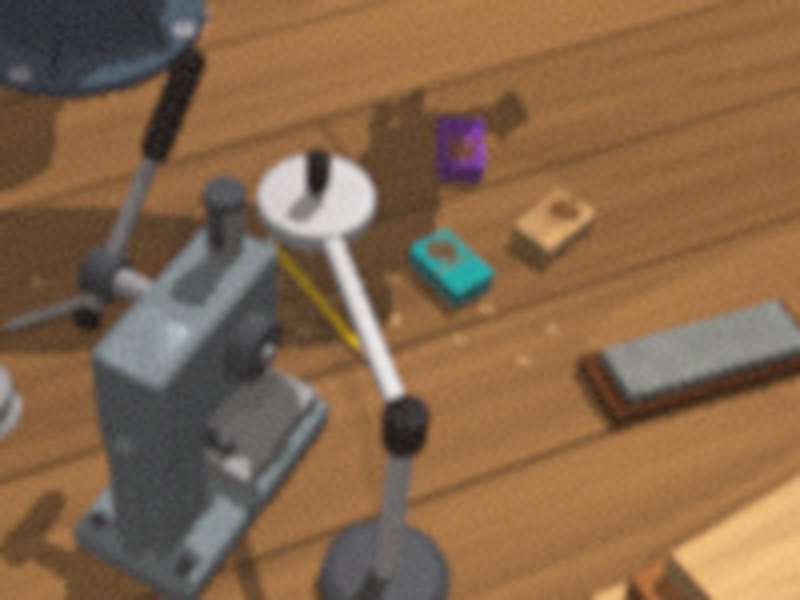

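```bash
cat > h.py <<'E'
import numpy as np,pickle
ims=pickle.load(open("ims.pkl","rb"))
def bp(n,u,v,z,c=None):
    c=c or ims[n]; K,R,t=map(np.array,(c["camera_matrix"],c["R"],c["t"]))
    d=R.T@np.linalg.inv(K)@[u,v,1]; o=-R.T@t
    return o+d*(z-o[2])/d[2]
def pr(n,X,c=None):
    c=c or ims[n]; q=np.array(c["R"])@X+c["t"]; p=np.array(c["camera_matrix"])@q; return p[:2]/p[2]
T=lambda u,v,z:bp("top",115+u/4,125+v/4,z)
S=lambda u,v,z:bp("scene",205+u/4,125+v/4,z)
E
python3 - <<'E'
from h import *
np.set_printoptions(precision=1,suppress=True)
b=[T(*p,22) for p in [(46,453),(126,416),(141,458),(62,498)]]
print("blank",np.array(b),np.mean(b,0),[np.linalg.norm(b[i]-b[(i+1)%4]) for i in range(4)])
print("yaw",np.degrees([np.arctan2(*(b[1]-b[0])[1::-1]),np.arctan2(*(b[2]-b[3])[1::-1])]))
bs=[S(*p,22) for p in [(512,232),(556,190),(597,213),(545,255)]]; print("blankS",np.array(bs),np.mean(bs,0))
print("knob",T(411,333,252),T(411,337,236),S(318,173,236), S(318,155,252))
print("post foot",T(475,127,12),S(384,575,12)," cap",T(462,40,215),S(405,405,215),T(440,200,200),T(430,280,200))
print("ram",T(558,218,300),S(225,188,300))
h=[T(*p,245) for p in [(505,240),(548,318),(722,180),(677,118)]];print("head",np.array(h),[np.linalg.norm(h[i]-h[(i+1)%4]) for i in range(4)])
hs=[S(*p,245) for p in [(95,350),(160,388),(275,243),(205,200)]];print("headS",np.array(hs))
print("base",T(727,262,15),S(80,535,15),S(190,598,15),S(328,410,15))
gz=195+135*.7071
print("grip",T(553,401,gz),S(173,105,gz),"lever tip",T(517,415,195+.7071*180),S(190,60,195+.7071*180))
print("bed",T(515,403,50),T(478,345,50))
E
```

```text
blank [[491.3 337.1  22. ]
 [520.1 273.6  22. ]
 [485.9 260.3  22. ]
 [455.  322.6  22. ]] [488.1 298.4  22. ] [np.float64(69.72774522374196), np.float64(36.66665894876318), np.float64(69.56131519255257), np.float64(39.052116683973466)]
yaw [-65.6 -63.6]
blankS [[492.  257.   22. ]
 [460.3 322.1  22. ]
 [501.1 341.3  22. ]
 [528.6 270.   22. ]] [495.5 297.6  22. ]
knob [545.1  23.5 252. ] [545.1  24.8 236. ] [550.4  25.7 236. ] [547.7  26.3 252. ]
post foot [761.6 -11.   12. ] [763.7  -7.8  12. ]  cap [765.  -10.5 215. ] [756.3  -4.4 215. ] [650.1   6.9 200. ] [591.8  14.3 200. ]
ram [611.  -76.1 300. ] [598.1 -69.1 300. ]
head [[ 609.6  -40.2  245. ]
 [ 554.9  -68.6  245. ]
 [ 649.2 -190.1  245. ]
 [ 694.2 -160.7  245. ]] [np.float64(61.56093597452152), np.float64(153.80058105603183), np.float64(53.777185808783656), np.float64(147.24545724210822)]
headS [[ 654.9 -186.8  245. ]
 [ 701.7 -158.2  245. ]
 [ 611.6  -36.6  245. ]
 [ 552.4  -66.3  245. ]]
base [ 640.3 -219.1   15. ] [ 642.2 -211.4   15. ] [ 726.8 -152.7   15. ] [606.5  18.4  15. ]
grip [492.9 -70.6 290.5] [494.8 -67.5 290.5] lever tip [480.6 -48.  322.3] [488.  -50.7 322.3]
bed [521.6 -42.1  50. ] [568.7 -13.2  50. ]
```

The crops show the blank's corners at top-crop (46,453), (126,416), (141,458), (62,498), the knob at (411,336), and the press head front corners at (505,240) and (548,318). Both views agree on the knob at about (547,25) and the post at about (763,-9). Their distance is 219 mm, which matches the given 220. First move: go above the knob.

```bash
python3 -m inch '[{"dx":0.04,"dy":-0.04,"dz":0.03,"fingers":1},{"dx":0.08,"dy":-0.085,"dz":0.055,"az":-0.4,"fingers":1},{"dx":0.12,"dy":-0.13,"dz":0.055,"az":-0.8,"fingers":1},{"dx":0.16,"dy":-0.175,"dz":0.055,"az":-1.2,"fingers":1},{"dx":0.2,"dy":-0.22,"dz":0.055,"az":-1.5,"fingers":1}]'
python3 -m inch '[{"dx":0.04,"dy":-0.045,"fingers":1},{"dx":0.08,"dy":-0.09,"fingers":1},{"dx":0.12,"dy":-0.14,"fingers":1},{"dx":0.15,"dy":-0.185,"fingers":0.7},{"dx":0.151,"dy":-0.215,"fingers":0.7}]'
```

```text
validation failed for argument at $[0]...
validation failed for argument at $[0]...
```

```bash
python3 -m inch '[{"dx":0.04,"dy":-0.04,"dz":0.03,"ax":0,"ay":0,"az":0,"fingers":1},{"dx":0.08,"dy":-0.085,"dz":0.055,"ax":0,"ay":0,"az":-0.4,"fingers":1},{"dx":0.12,"dy":-0.13,"dz":0.055,"ax":0,"ay":0,"az":-0.8,"fingers":1},{"dx":0.16,"dy":-0.175,"dz":0.055,"ax":0,"ay":0,"az":-1.2,"fingers":1},{"dx":0.2,"dy":-0.22,"dz":0.055,"ax":0,"ay":0,"az":-1.5,"fingers":1}]'
```

```text
time: 0.78
position: [397.0, 238.2, 286.3]
tcp_rot: [0.302, 0.953, 0.0, 0.0]
ft_force: [0.5, 1.1, -0.6]
finger_gap: 85.4
finger_force: 0.0
```

```bash
python3 -m inch '[{"dx":0.035,"dy":-0.05,"dz":0,"ax":0,"ay":0,"az":0,"fingers":1},{"dx":0.07,"dy":-0.1,"dz":0,"ax":0,"ay":0,"az":0,"fingers":1},{"dx":0.105,"dy":-0.15,"dz":0,"ax":0,"ay":0,"az":0,"fingers":1},{"dx":0.14,"dy":-0.2,"dz":0,"ax":0,"ay":0,"az":0,"fingers":1},{"dx":0.15,"dy":-0.213,"dz":0,"ax":0,"ay":0,"az":0,"fingers":0.8}]'
python3 - <<'E'
from station import r, capture
import cv2,pickle
s=r.read_state(); c=capture("wrist"); c["state"]=s; pickle.dump(c,open("w1.pkl","wb"))
cv2.imwrite("pics/w1.png",cv2.resize(c["image"][:,:,::-1],(800,600),interpolation=cv2.INTER_CUBIC)); print(s["position"])
E
```

```text
time: 1.4
position: [547.1, 24.1, 285.5]
tcp_rot: [0.303, 0.953, -0.0, -0.0]
ft_force: [0.6, 0.5, -0.2]
finger_gap: 70.2
finger_force: 0.0
[547.10481058  24.13160748 285.47192358]
```

View pics/w1.png

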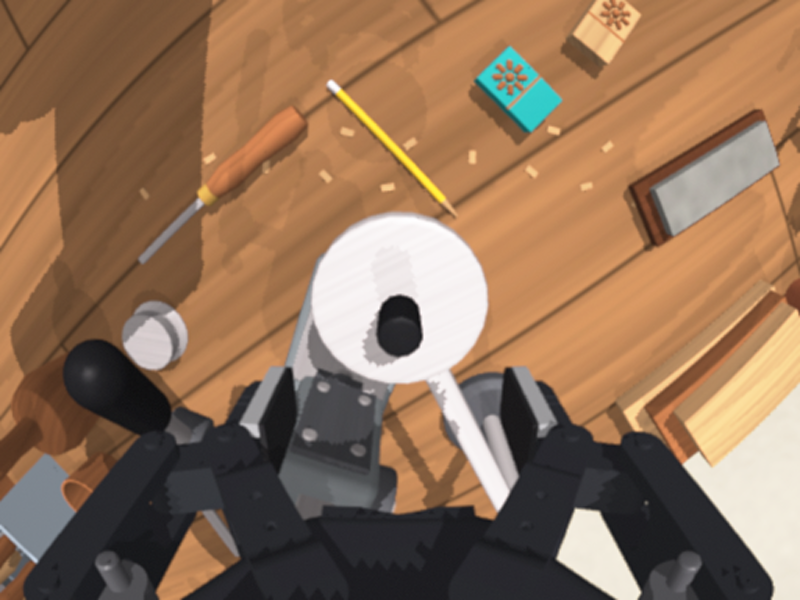

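The wrist view shows the knob top at (400,335), midway between the fingers. The lever's grip is at the left, (90,370). Next, verify the knob position and fit it numerically.

```bash
cat >> h.py <<'E'
from scipy.spatial.transform import Rotation as Ro
def wray(c,u,v):
    K=np.array(c["camera_matrix"]);M=np.array(c["mount"]);s=c["state"]
    p=np.array([u-K[0,2],v-K[1,2]]);rr=np.hypot(*p);th=rr/K[0,0]
    d=np.r_[p/rr*np.sin(th),np.cos(th)] if rr>0 else np.array([0,0,1.])
    R=Ro.from_quat(s["tcp_rot"]).as_matrix()
    return R@M[:3,3]+s["position"], R@M[:3,:3]@d
def W(c,u,v,z):
    o,d=wray(c,u,v); return o+d*(z-o[2])/d[2]
def wpr(c,X):
    K=np.array(c["camera_matrix"]);M=np.array(c["mount"]);s=c["state"]
    R=Ro.from_quat(s["tcp_rot"]).as_matrix()
    q=M[:3,:3].T@(R.T@(np.array(X)-s["position"])-M[:3,3]); rho=np.hypot(q[0],q[1]); th=np.arctan2(rho,q[2])
    return K[:2,2]+K[0,0]*th*q[:2]/rho
E
python3 - <<'E'
from h import *
np.set_printoptions(precision=1,suppress=True)
c=pickle.load(open("w1.pkl","rb"))
f=1/1.5625
w=lambda u,v,z:W(c,u*f,v*f,z)
print("knob",w(400,336,252))
b=[w(*p,22) for p in [(568,37),(603,62),(641,12)]];print("blank",np.array(b))
print("plain end mid",w(585,51,22))
# press bolts/tin for sanity
print("grip end",w(90,370,330))
E
```

```text
knob [544.4  26.9 252. ]
blank [[480.6 257.   22. ]
 [516.5 274.1  22. ]
 [494.1 342.5  22. ]]
plain end mid [499.4 264.   22. ]
grip end [476.5 -33.2 330. ]
```

```bash
python3 -m inch '[{"dx":-0.001,"dy":0.001,"dz":-0.03,"ax":0,"ay":0,"az":0,"fingers":0.7},{"dx":-0.001,"dy":0.001,"dz":-0.06,"ax":0,"ay":0,"az":0,"fingers":0.5},{"dx":-0.001,"dy":0.001,"dz":-0.06,"ax":0,"ay":0,"az":0,"fingers":0.36},{"dx":-0.001,"dy":0.001,"dz":-0.06,"ax":0,"ay":0,"az":0,"fingers":0.36}]'
python3 -m inch '[{"dx":0.003,"dy":0.022,"dz":0,"ax":0,"ay":0,"az":-0.3,"fingers":0.36},{"dx":0.011,"dy":0.044,"dz":0,"ax":0,"ay":0,"az":-0.6,"fingers":0.36},{"dx":0.019,"dy":0.064,"dz":0,"ax":0,"ay":0,"az":-0.9,"fingers":0.36},{"dx":0.03,"dy":0.082,"dz":0,"ax":0,"ay":0,"az":-1.2,"fingers":0.36},{"dx":0.043,"dy":0.1,"dz":0,"ax":0,"ay":0,"az":-1.5,"fingers":0.36}]'
```

```text
time: 1.95
position: [545.1, 28.6, 227.6]
tcp_rot: [0.301, 0.954, 0.0, 0.001]
ft_force: [1.0, -0.1, -0.0]
finger_gap: 30.2
finger_force: 0.0
time: 2.58
position: [588.5, 129.0, 228.0]
tcp_rot: [0.4, 0.917, 0.0, 0.001]
ft_force: [-0.9, -0.8, 0.8]
finger_gap: 31.0
finger_force: 0.8
```

```bash
python3 -m inch '[{"dx":0.0145,"dy":0.014,"dz":0,"ax":0,"ay":0,"az":-0.3,"fingers":0.36},{"dx":0.031,"dy":0.029,"dz":0,"ax":0,"ay":0,"az":-0.6,"fingers":0.36},{"dx":0.048,"dy":0.042,"dz":0,"ax":0,"ay":0,"az":-0.9,"fingers":0.36},{"dx":0.067,"dy":0.054,"dz":0,"ax":0,"ay":0,"az":-1.2,"fingers":0.36},{"dx":0.087,"dy":0.063,"dz":0,"ax":0,"ay":0,"az":-1.5,"fingers":0.36}]'
python3 -m inch '[{"dx":0.02,"dy":0.008,"dz":0,"ax":0,"ay":0,"az":-0.3,"fingers":0.36},{"dx":0.041,"dy":0.014,"dz":0,"ax":0,"ay":0,"az":-0.6,"fingers":0.36},{"dx":0.058,"dy":0.017,"dz":0,"ax":0,"ay":0,"az":-0.9,"fingers":0.36},{"dx":0.075,"dy":0.019,"dz":0,"ax":0,"ay":0,"az":-1.2,"fingers":0.36}]'
```

```text
time: 3.2
position: [675.5, 192.0, 228.0]
tcp_rot: [0.493, 0.87, 0.001, 0.001]
ft_force: [-1.7, -0.5, 1.4]
finger_gap: 30.5
finger_force: 0.7
time: 3.7
position: [743.1, 208.6, 223.4]
tcp_rot: [0.564, 0.825, 0.002, 0.001]
ft_force: [90.3, 25.5, 44.2]
finger_gap: 30.9
finger_force: 0.0
```

```bash
python3 - <<'E'
from station import r, capture
import cv2,pickle
c=capture("scene");cv2.imwrite("pics/s2.png",cv2.resize(c["image"][100:250,250:450,::-1],(800,600),interpolation=cv2.INTER_CUBIC))
s=r.read_state(); print(s)
E
```

```text
{'time': 3.75, 'joint_positions': array([ 2.73055336e-01,  1.04189242e+00,  1.34550269e+00,  1.89152290e+00,
       -2.71064368e-05,  1.47524713e+00]), 'qd': array([-0.00120169,  0.02816849, -0.0314988 , -0.12655283, -0.00050272,
       -0.05248962]), 'tau': array([ 2.38133200e+00, -1.87589507e+02,  8.84598398e+01, -4.74657699e+00,
        1.63811417e-01, -5.64434901e-01]), 'position': array([738.56003701, 206.82506862, 214.2533782 ]), 'tcp_rot': array([ 0.56552581,  0.82468619, -0.00657271, -0.00548086]), 'ft_force': array([-10.80439709,  -3.0872737 , -13.91936291]), 'ft_torque': array([-0.15343397,  0.66433216,  0.04493741]), 'finger_force': 0.0, 'finger_gap': 30.55792284003242}
```

View pics/s2.png

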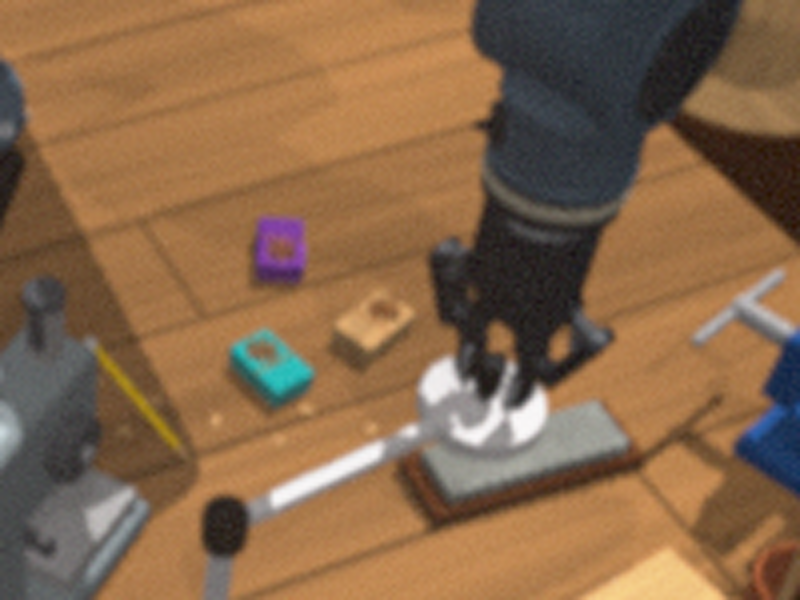

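The scene shows the lamp swung clear over the whetstone. The 90 N was braking at joint 3's range limit (1.3455 of 1.35) and not a contact. Next: open wide, back off slightly and lift.

```bash
python3 -m inch '[{"dx":-0.002,"dy":-0.001,"dz":0.003,"ax":0,"ay":0,"az":0,"fingers":0.7},{"dx":-0.006,"dy":-0.002,"dz":0.008,"ax":0,"ay":0,"az":0,"fingers":1},{"dx":-0.012,"dy":-0.003,"dz":0.014,"ax":0,"ay":0,"az":0,"fingers":1}]'; python3 -c "
from station import r; s=r.read_state(); print(s['joint_positions'].round(3))"
```

```text
time: 4.12
position: [733.5, 206.0, 240.9]
tcp_rot: [0.564, 0.826, 0.005, 0.005]
ft_force: [0.4, 1.9, 0.5]
finger_gap: 82.7
finger_force: 0.0
[0.274 0.946 1.215 1.825 0.    1.472]
```

```bash
python3 -m inch '[{"dx":0,"dy":0,"dz":0.04,"ax":0,"ay":0,"az":0,"fingers":1},{"dx":-0.02,"dy":-0.02,"dz":0.06,"ax":0,"ay":0,"az":1.3,"fingers":1},{"dx":-0.05,"dy":-0.045,"dz":0.06,"ax":0,"ay":0,"az":2.6,"fingers":1},{"dx":-0.08,"dy":-0.075,"dz":0.06,"ax":0,"ay":0,"az":3.9,"fingers":1},{"dx":-0.11,"dy":-0.105,"dz":0.06,"ax":0,"ay":0,"az":5.2,"fingers":1}]'
python3 -m inch '[{"dx":-0.02,"dy":-0.02,"dz":0,"ax":0,"ay":0,"az":1.3,"fingers":1},{"dx":-0.04,"dy":-0.03,"dz":0,"ax":0,"ay":0,"az":2.6,"fingers":1},{"dx":-0.06,"dy":-0.05,"dz":0,"ax":0,"ay":0,"az":3.9,"fingers":1},{"dx":-0.075,"dy":-0.065,"dz":0,"ax":0,"ay":0,"az":5.2,"fingers":1},{"dx":-0.09,"dy":-0.08,"dz":0,"ax":0,"ay":0,"az":6.5,"fingers":1}]'
python3 -m inch '[{"dx":0,"dy":0,"dz":0,"ax":0,"ay":0,"az":1.3,"fingers":1},{"dx":0,"dy":0,"dz":0,"ax":0,"ay":0,"az":2.6,"fingers":1},{"dx":0,"dy":0,"dz":0,"ax":0,"ay":0,"az":3.9,"fingers":1},{"dx":0,"dy":0,"dz":0,"ax":0,"ay":0,"az":5.2,"fingers":1},{"dx":0,"dy":0,"dz":0,"ax":0,"ay":0,"az":6.5,"fingers":1}]'
python3 -m inch '[{"dx":0,"dy":0,"dz":0,"ax":0,"ay":0,"az":1.3,"fingers":1},{"dx":0,"dy":0,"dz":0,"ax":0,"ay":0,"az":2.6,"fingers":1},{"dx":0,"dy":0,"dz":0,"ax":0,"ay":0,"az":3.9,"fingers":1},{"dx":0,"dy":0,"dz":0,"ax":0,"ay":0,"az":5.2,"fingers":1},{"dx":0,"dy":0,"dz":0,"ax":0,"ay":0,"az":6.3,"fingers":1}]'
python3 -m inch '[{"dx":0,"dy":0.01,"dz":-0.03,"ax":-0.9,"ay":-0.68,"az":0,"fingers":1},{"dx":0,"dy":0.01,"dz":-0.06,"ax":-1.8,"ay":-1.36,"az":0,"fingers":1},{"dx":0,"dy":0.01,"dz":-0.1,"ax":-2.7,"ay":-2.04,"az":0,"fingers":1},{"dx":0,"dy":0.01,"dz":-0.14,"ax":-3.6,"ay":-2.72,"az":0,"fingers":1},{"dx":0,"dy":0.01,"dz":-0.19,"ax":-4.49,"ay":-3.39,"az":0,"fingers":1}]'
python3 - <<'E'
from station import r, capture
import cv2,pickle
s=r.read_state(); c=capture("wrist"); c["state"]=s; pickle.dump(c,open("w2.pkl","wb"))
cv2.imwrite("pics/w2.png",cv2.resize(c["image"][:,:,::-1],(800,600),interpolation=cv2.INTER_CUBIC)); print(s["position"],s["joint_positions"].round(2))
E
```

```text
time: 4.75
position: [650.9, 123.7, 303.7]
tcp_rot: [0.342, 0.94, 0.005, 0.005]
ft_force: [1.4, 0.6, 0.8]
finger_gap: 85.4
finger_force: 0.0
time: 5.38
position: [561.1, 43.5, 303.9]
tcp_rot: [-0.106, 0.994, 0.004, 0.004]
ft_force: [1.2, 0.1, 0.6]
finger_gap: 85.8
finger_force: 0.0
time: 6.0
position: [561.7, 44.0, 303.9]
tcp_rot: [-0.531, 0.847, 0.002, 0.002]
ft_force: [0.4, -0.1, 0.0]
finger_gap: 85.8
finger_force: 0.0
time: 6.62
position: [561.7, 44.0, 303.9]
tcp_rot: [0.841, -0.541, 0.0, 0.001]
ft_force: [0.9, -0.8, 0.4]
finger_gap: 85.5
finger_force: 0.0
time: 7.25
position: [563.3, 55.8, 114.3]
tcp_rot: [0.773, -0.504, 0.362, 0.129]
ft_force: [4.4, 1.0, -0.7]
finger_gap: 85.6
finger_force: 0.0
[563.31422117  55.7987612  114.28980535] [ 0.5   0.3  -0.49  0.63 -0.78 -1.55]
```

View pics/w2.png

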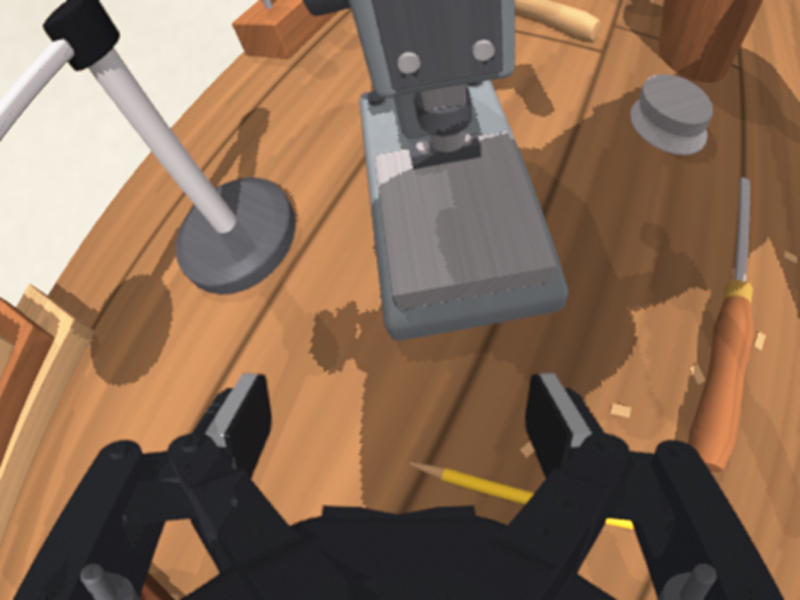

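The wrist view shows the bed clearly (front edge near (395,300)-(555,275)) with the dark fence at (447,152). I'll enlarge that part for precise corners.

```bash
python3 - <<'E'
import cv2,pickle
c=pickle.load(open("w2.pkl","rb"))
im=c["image"][60:210,228:378,::-1]
cv2.imwrite("pics/w2c.png",cv2.resize(im,None,fx=4,fy=4,interpolation=cv2.INTER_CUBIC))
E
```

```text
(no output)
```

View pics/w2c.png

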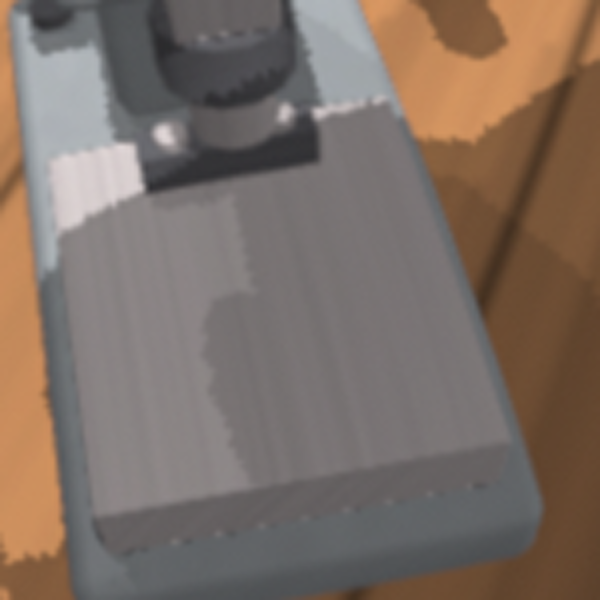

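The crop gives bed front corners (94,516) and (512,443), back corners (48,157) and (388,100), and the fence foot (147,190)-(320,160). Next, fit the press pose.

```bash
cat > fit.py <<'E'
from h import *
from scipy.optimize import least_squares
np.set_printoptions(precision=2,suppress=True)
c=pickle.load(open("w2.pkl","rb"))
obs=[((94,516),(-65,45,50)),((512,443),(-65,-45,50)),((48,157),(40,45,50)),((388,100),(40,-45,50)),((147,190),(20,22,50)),((320,160),(20,-22,50))]
def P(q,m):
    a=q[2];return np.array([q[0]+np.cos(a)*m[0]-np.sin(a)*m[1],q[1]+np.sin(a)*m[0]+np.cos(a)*m[1],m[2]])
def res(q): return np.concatenate([wpr(c,P(q,m))-np.array([228+u/4,60+v/4]) for (u,v),m in obs])
s=least_squares(res,[604,-75,-.92])
print(s.x,np.degrees(s.x[2]),s.fun.reshape(-1,2))
q=s.x
for (u,v),m in obs: 
    w=W(c,228+u/4,60+v/4,50); print(w[:2],P(q,m)[:2])
for n,m in dict(hinge=(26,-90,195),grip0=(26-95.46,-90,195+95.46),headfl=(-32,30,245),headfr=(-32,-30,245),ramtop=(0,0,300)).items():
    X=P(q,m);print(n,X,"top",((pr("top",X)-[115,125])*4),"scene",((pr("scene",X)-[205,125])*4))
E
python3 fit.py
```

```text
[603.95 -73.87  -0.97] -55.65471158042555 [[-0.51  0.24]
 [ 0.04 -0.51]
 [-0.08 -0.37]
 [ 0.54 -1.38]
 [-0.22  1.03]
 [ 0.35  0.73]]
[604.14   4.82] [604.43   5.19]
[530.01 -45.11] [530.13 -45.59]
[663.33 -81.06] [663.67 -81.51]
[ 589.2 -130.1] [ 589.36 -132.28]
[633.8  -79.27] [633.4  -77.97]
[ 597.76 -103.59] [ 597.07 -102.79]
hinge [ 544.31 -146.11  195.  ] top [657.88 343.27] scene [102.4  269.93]
grip0 [490.45 -67.29 290.46] top [547.87 404.82] scene [171.1  101.31]
headfl [610.67 -30.52 245.  ] top [490.75 238.68] scene [282.23 239.71]
headfr [561.13 -64.37 245.  ] top [541.55 309.11] scene [211.91 207.15]
ramtop [603.95 -73.87 300.  ] top [554.82 228.59] scene [221.73 195.47]
```

```bash
cat >> h.py <<'E'
def tilt(yawdeg,th):
    a=np.radians(yawdeg);t=np.radians(th);f=np.array([np.cos(a),np.sin(a),0]);u=np.array([0,0,1.])
    z=np.sin(t)*f-np.cos(t)*u;x=np.cos(t)*f+np.sin(t)*u
    return Ro.from_matrix(np.column_stack([x,np.cross(z,x),z]))
def turn(R1,R0): return np.degrees((R1*R0.inv()).as_rotvec())/8
E
python3 - <<'E'
from h import *
from station import r
np.set_printoptions(precision=2,suppress=True)
s=r.read_state();R=Ro.from_quat(s["tcp_rot"]);print(s["position"],R.as_matrix())
Tp=tilt(-64.5,45); print("to pick",turn(Tp,R),np.array([481.4,315,8])-s["position"]); print("pick->place",turn(tilt(-55.65,45),Tp))
print("purple",[T(*p,22)[:2] for p in [(105,600),(137,565),(172,590)]])
print("finger backs",[ (np.array([481.4,315])+k*np.array([.9026,.4305])).round() for k in(-47,47)])
E
```

```text
[557.67  54.1  104.88] [[ 0.24 -0.87  0.42]
 [-0.68 -0.46 -0.57]
 [ 0.7  -0.15 -0.7 ]]
to pick [-0.52  0.97 -0.29] [-76.27 260.9  -96.88]
pick->place [ 0.   -0.    1.11]
purple [array([374.18, 285.12]), array([401.03, 260.69]), array([381.02, 232.28])]
finger backs [array([439., 295.]), array([524., 335.])]
```

```bash
python3 -m inch '[{"dx":-0.016,"dy":0.052,"dz":0,"ax":-0.1,"ay":0.2,"az":-0.05,"fingers":0.9},{"dx":-0.032,"dy":0.104,"dz":0,"ax":-0.2,"ay":0.4,"az":-0.1,"fingers":0.8},{"dx":-0.048,"dy":0.156,"dz":0,"ax":-0.3,"ay":0.6,"az":-0.2,"fingers":0.75},{"dx":-0.064,"dy":0.208,"dz":0,"ax":-0.4,"ay":0.8,"az":-0.25,"fingers":0.75},{"dx":-0.08,"dy":0.261,"dz":0,"ax":-0.52,"ay":0.97,"az":-0.29,"fingers":0.75}]'
python3 -m inch '[{"dx":0,"dy":0,"dz":-0.02,"ax":0,"ay":0,"az":0,"fingers":0.75},{"dx":0,"dy":0,"dz":-0.02,"ax":0,"ay":0,"az":0,"fingers":0.75}]'
python3 - <<'E'
from h import *
from station import r,capture
import cv2
np.set_printoptions(precision=2,suppress=True)
s=r.read_state();R=Ro.from_quat(s["tcp_rot"]);print(s["position"],abs(s["qd"]).max())
print("to pick",turn(tilt(-64.5,45),R),np.array([481.4,315,8])-s["position"])
c=capture("wrist"); c["state"]=s; pickle.dump(c,open("w3.pkl","wb"))
print(wpr(c,[490,297,22]))
E
```

```text
time: 7.92
position: [481.1, 318.1, 113.7]
tcp_rot: [0.782, -0.497, 0.319, 0.2]
ft_force: [0.6, -0.6, -0.2]
finger_gap: 63.9
finger_force: 0.0
time: 8.18
position: [481.1, 316.1, 91.6]
tcp_rot: [0.782, -0.496, 0.319, 0.201]
ft_force: [-0.7, -0.1, 1.3]
finger_gap: 64.0
finger_force: 0.0
[481.07 316.13  91.57] 0.030006196832210636
to pick [-0.08 -0.03  0.03] [  0.33  -1.13 -83.57]
[253.58 239.89]
```

```bash
python3 -m inch '[{"dx":0,"dy":-0.001,"dz":-0.03,"ax":0,"ay":0,"az":0,"fingers":0.75},{"dx":0,"dy":-0.001,"dz":-0.06,"ax":0,"ay":0,"az":0,"fingers":0.75},{"dx":0,"dy":-0.001,"dz":-0.075,"ax":-0.08,"ay":-0.03,"az":0.03,"fingers":0.75},{"dx":0,"dy":-0.001,"dz":-0.083,"ax":-0.08,"ay":-0.03,"az":0.03,"fingers":0.75},{"dx":0,"dy":-0.001,"dz":-0.083,"ax":-0.08,"ay":-0.03,"az":0.03,"fingers":0.6}]'
python3 -m inch '[{"dx":0,"dy":0,"dz":0,"ax":0,"ay":0,"az":0,"fingers":0.5},{"dx":0,"dy":0,"dz":0,"ax":0,"ay":0,"az":0,"fingers":0.4},{"dx":0,"dy":0,"dz":0,"ax":0,"ay":0,"az":0,"fingers":0.4},{"dx":0,"dy":0,"dz":0,"ax":0,"ay":0,"az":0,"fingers":0.4}]'
```

```text
time: 8.85
position: [480.8, 313.8, 7.8]
tcp_rot: [0.781, -0.493, 0.324, 0.205]
ft_force: [0.3, -0.5, 0.3]
finger_gap: 50.8
finger_force: 0.0
time: 9.35
position: [481.0, 314.2, 8.4]
tcp_rot: [0.781, -0.493, 0.324, 0.205]
ft_force: [-1.6, 1.3, 5.4]
finger_gap: 42.3
finger_force: 60.7
```

```bash
python3 -m inch '[{"dx":0,"dy":0,"dz":0.03,"ax":0,"ay":0,"az":0,"fingers":0.4},{"dx":0,"dy":0,"dz":0.07,"ax":0,"ay":0,"az":0,"fingers":0.4},{"dx":0.01,"dy":-0.04,"dz":0.1,"ax":0,"ay":0,"az":0.2,"fingers":0.4},{"dx":0.02,"dy":-0.09,"dz":0.1,"ax":0,"ay":0,"az":0.5,"fingers":0.4},{"dx":0.03,"dy":-0.14,"dz":0.1,"ax":0,"ay":0,"az":0.8,"fingers":0.4}]'
python3 -m inch '[{"dx":0.007,"dy":-0.04,"dz":0,"ax":0,"ay":0,"az":0.1,"fingers":0.4},{"dx":0.014,"dy":-0.08,"dz":0,"ax":0,"ay":0,"az":0.2,"fingers":0.4},{"dx":0.02,"dy":-0.12,"dz":0,"ax":0,"ay":0,"az":0.3,"fingers":0.4},{"dx":0.023,"dy":-0.145,"dz":-0.02,"ax":0,"ay":0,"az":0.31,"fingers":0.4},{"dx":0.023,"dy":-0.145,"dz":-0.04,"ax":0,"ay":0,"az":0.31,"fingers":0.4}]'
python3 -m inch '[{"dx":0,"dy":0,"dz":0,"ax":0,"ay":0,"az":0,"fingers":0.4},{"dx":0,"dy":0,"dz":0,"ax":0,"ay":0,"az":0,"fingers":0.4}]'
cat > st.py <<'E'
from h import *
from station import r
np.set_printoptions(precision=2,suppress=True)
Q=[603.95,-73.87,np.radians(-55.65)]
s=r.read_state();R=Ro.from_quat(s["tcp_rot"])
def topress(X,Q=Q):
    a=Q[2];d=np.array(X)[:2]-Q[:2];return np.array([np.cos(a)*d[0]+np.sin(a)*d[1],-np.sin(a)*d[0]+np.cos(a)*d[1],X[2]])
if __name__=="__main__":
    print(s["position"],"press frame",topress(s["position"]),"turn to place",turn(tilt(-55.65,45),R),abs(s["qd"]).max(),"F",s["ft_force"],s["finger_gap"])
E
python3 st.py
```

```text
time: 9.98
position: [511.1, 172.7, 108.2]
tcp_rot: [0.808, -0.448, 0.335, 0.186]
ft_force: [1.7, -0.4, -1.2]
finger_gap: 42.7
finger_force: 61.1
time: 10.6
position: [533.6, 27.0, 67.9]
tcp_rot: [0.816, -0.432, 0.339, 0.179]
ft_force: [-0.0, 1.1, -0.7]
finger_gap: 42.5
finger_force: 61.1
time: 10.85
position: [534.1, 29.2, 68.2]
tcp_rot: [0.817, -0.431, 0.339, 0.179]
ft_force: [-0.2, 0.6, -1.7]
finger_gap: 42.3
finger_force: 61.1
[534.05  29.18  68.17] press frame [-124.52    0.44   68.17] turn to place [ 0.02  0.   -0.01] 0.0044716402638282065 F [-0.23  0.63 -1.7 ] 42.3159538502264
```

```bash
python3 - <<'E'
from station import r,capture
import cv2,pickle
s=r.read_state();c=capture("wrist"); c["state"]=s; pickle.dump(c,open("w4.pkl","wb"))
cv2.imwrite("pics/w4.png",cv2.resize(c["image"][70:270,154:354,::-1],None,fx=3,fy=3,interpolation=cv2.INTER_CUBIC))
E
```

```text
(no output)
```

View pics/w4.png

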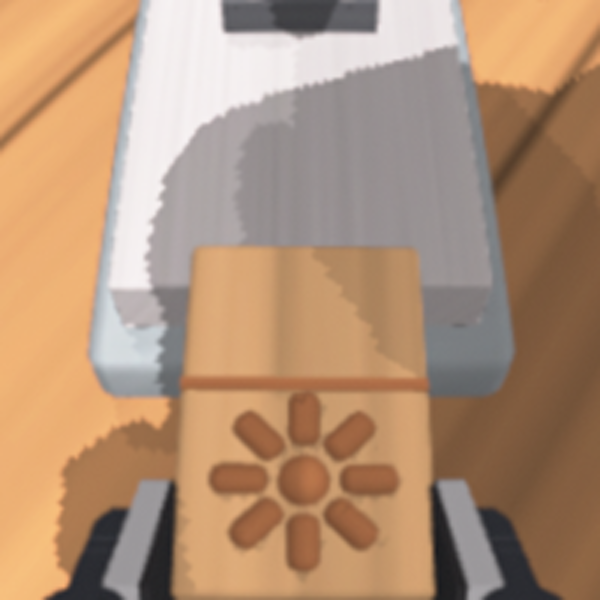

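The view shows the blank level in the grip, plain end at (192,247)-(420,247). The bed front edge is (110,289)-(490,287) and the fence foot (222,32)-(377,32), so everything is nearly aligned.

```bash
python3 - <<'E'
from st import *
from scipy.optimize import least_squares
c=pickle.load(open("w4.pkl","rb"))
w=lambda u,v,z:W(c,154+u/3,70+v/3,z)
obs=[((110,289),(-65,45,50)),((490,287),(-65,-45,50)),((222,32),(20,22,50)),((377,32),(20,-22,50))]
def P(q,m):
    a=q[2];return np.array([q[0]+np.cos(a)*m[0]-np.sin(a)*m[1],q[1]+np.sin(a)*m[0]+np.cos(a)*m[1],m[2]])
f=lambda q:np.concatenate([wpr(c,P(q,m))-np.array([154+u/3,70+v/3]) for (u,v),m in obs])
q=least_squares(f,Q);print(q.x,np.degrees(q.x[2]),q.fun)
A,B=w(192,247,81.8),w(420,247,81.8)
a,b=topress(A,q.x),topress(B,q.x);print("blank front corners in press",a,b,"skew deg",np.degrees((a-b)[0]/(a-b)[1]))
print("tcp",topress(s["position"],q.x))
for (u,v),m in obs: print(topress(w(u,v,50),q.x))
E
```

```text
[604.31 -73.69  -0.97] -55.355306064030074 [-0.98 -0.6   1.13 -0.28  0.05  0.55 -0.22  0.45]
blank front corners in press [-75.48  21.04  81.8 ] [-75.59 -23.13  81.8 ] skew deg 0.14125527697380574
tcp [-124.6     0.86   68.23]
[-65.5   44.24  50.  ]
[-65.24 -44.16  50.  ]
[20.72 22.08 50.  ]
[ 20.59 -22.23  50.  ]
```

```bash
python3 -m inch '[{"dx":0.005,"dy":-0.006,"dz":-0.003,"ax":0,"ay":0,"az":0,"fingers":0.4},{"dx":0.017,"dy":-0.0234,"dz":-0.0065,"ax":0,"ay":0,"az":0.02,"fingers":0.4},{"dx":0.0292,"dy":-0.041,"dz":-0.0065,"ax":0,"ay":0,"az":0.03,"fingers":0.4},{"dx":0.0405,"dy":-0.0571,"dz":-0.0065,"ax":0,"ay":0,"az":0.03,"fingers":0.4},{"dx":0.0491,"dy":-0.0694,"dz":-0.0065,"ax":0,"ay":0,"az":0.03,"fingers":0.4}]'
python3 -m inch '[{"dx":0,"dy":0,"dz":-0.001,"ax":0,"ay":0,"az":0,"fingers":0.4},{"dx":0,"dy":0,"dz":-0.002,"ax":0,"ay":0,"az":0,"fingers":0.4}]'; python3 st.py
```

```text
time: 11.52
position: [583.4, -41.6, 61.1]
tcp_rot: [0.818, -0.429, 0.34, 0.179]
ft_force: [-0.2, -1.0, -0.2]
finger_gap: 42.6
finger_force: 61.1
time: 11.78
position: [582.5, -40.6, 58.7]
tcp_rot: [0.818, -0.429, 0.339, 0.179]
ft_force: [0.3, -0.4, -1.3]
finger_gap: 42.7
finger_force: 61.1
[582.54 -40.55  58.67] press frame [-39.59   1.12  58.67] turn to place [ 0.02 -0.   -0.03] 0.02231482919683066 F [ 0.34 -0.41 -1.25] 42.652368680211254
```

```bash
python3 -m inch '[{"dx":0.0023,"dy":-0.0033,"dz":0,"ax":0,"ay":0,"az":0,"fingers":0.4},{"dx":0.0045,"dy":-0.0066,"dz":0,"ax":0,"ay":0,"az":0,"fingers":0.4},{"dx":0.0045,"dy":-0.0066,"dz":-0.0005,"ax":0,"ay":0,"az":0,"fingers":0.4}]'
python3 -m inch '[{"dx":0.0006,"dy":-0.0008,"dz":0,"ax":0,"ay":0,"az":0,"fingers":0.4},{"dx":0.0011,"dy":-0.0016,"dz":0,"ax":0,"ay":0,"az":0,"fingers":0.4},{"dx":0.0011,"dy":-0.0016,"dz":0,"ax":0,"ay":0,"az":0,"fingers":0.4}]'; python3 st.py
```

```text
time: 12.15
position: [587.4, -47.4, 58.4]
tcp_rot: [0.818, -0.429, 0.339, 0.179]
ft_force: [-0.2, -0.1, 6.0]
finger_gap: 42.6
finger_force: 61.5
time: 12.52
position: [588.4, -48.7, 58.4]
tcp_rot: [0.818, -0.429, 0.339, 0.179]
ft_force: [-4.1, 4.6, 5.7]
finger_gap: 43.2
finger_force: 62.1
[588.36 -48.66  58.41] press frame [-29.61   1.35  58.41] turn to place [ 0.02 -0.   -0.04] 0.0014980506143481296 F [-4.06  4.59  5.7 ] 43.17330197282075
```

```bash
python3 -m inch '[{"dx":0.0006,"dy":-0.0008,"dz":0,"ax":0,"ay":0,"az":0,"fingers":0.4},{"dx":0.0006,"dy":-0.0008,"dz":0,"ax":0,"ay":0,"az":0,"fingers":0.4}]';python3 st.py
```

```text
time: 12.78
position: [588.5, -48.8, 58.4]
tcp_rot: [0.818, -0.428, 0.339, 0.179]
ft_force: [-19.0, 17.6, 18.1]
finger_gap: 42.4
finger_force: 64.6
[588.46 -48.78  58.37] press frame [-29.46   1.37  58.37] turn to place [ 0.01 -0.01 -0.04] 0.0018747870218788184 F [-18.96  17.55  18.15] 42.423340653208406
```

```bash
python3 -m inch '[{"dx":-0.0005,"dy":0.0007,"dz":0,"ax":0,"ay":0,"az":0,"fingers":0.4},{"dx":-0.0005,"dy":0.0007,"dz":0,"ax":0,"ay":0,"az":0,"fingers":0.55},{"dx":-0.0005,"dy":0.0007,"dz":0.0005,"ax":0,"ay":0,"az":0,"fingers":0.7},{"dx":-0.0005,"dy":0.0007,"dz":0.001,"ax":0,"ay":0,"az":0,"fingers":0.7}]'
python3 -m inch '[{"dx":-0.01,"dy":0.014,"dz":0.003,"ax":0,"ay":0,"az":0,"fingers":0.7},{"dx":-0.025,"dy":0.036,"dz":0.006,"ax":0,"ay":0,"az":0,"fingers":0.7},{"dx":-0.045,"dy":0.065,"dz":0.01,"ax":0,"ay":0,"az":0,"fingers":0.7},{"dx":-0.045,"dy":0.065,"dz":0.01,"ax":0,"ay":0,"az":0,"fingers":0.5},{"dx":-0.045,"dy":0.065,"dz":0.01,"ax":0,"ay":0,"az":0,"fingers":0.3}]'
python3 - <<'E'
from station import r,capture
import cv2,pickle
s=r.read_state();c=capture("wrist"); c["state"]=s; pickle.dump(c,open("w5.pkl","wb"));print(s["position"],abs(s["qd"]).max())
cv2.imwrite("pics/w5.png",cv2.resize(c["image"][60:210,154:354,::-1],None,fx=4,fy=4,interpolation=cv2.INTER_CUBIC))
E
```

```text
time: 13.28
position: [588.4, -49.1, 59.2]
tcp_rot: [0.818, -0.429, 0.339, 0.179]
ft_force: [0.7, -0.1, 1.1]
finger_gap: 59.8
finger_force: 0.0
time: 13.9
position: [543.7, 15.9, 69.3]
tcp_rot: [0.818, -0.429, 0.339, 0.179]
ft_force: [-0.0, -0.1, 0.6]
finger_gap: 26.5
finger_force: 0.0
[543.72626042  15.90539289  69.25980772] 0.01762641519491888
```

View pics/w5.png

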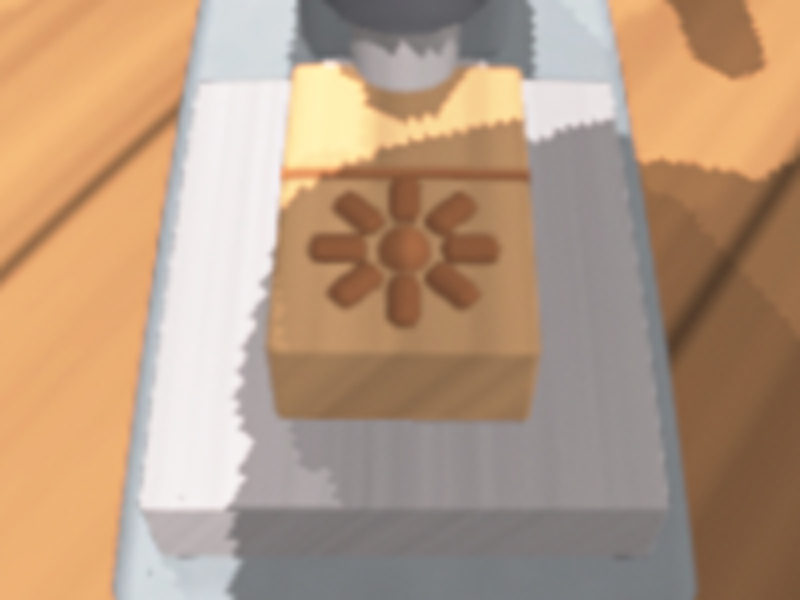

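The blank sits square under the stamp: rear foot (278,416)-(528,418), bed front edge (140,509)-(666,509).

```bash
python3 - <<'E'
from st import *
from scipy.optimize import least_squares
c=pickle.load(open("w5.pkl","rb"))
w=lambda u,v,z:W(c,154+u/4,60+v/4,z)
obs=[((140,509),(-65,45,50)),((666,509),(-65,-45,50)),((195,83),(40,45,50)),((614,80),(40,-45,50))]
def P(q,m):
    a=q[2];return np.array([q[0]+np.cos(a)*m[0]-np.sin(a)*m[1],q[1]+np.sin(a)*m[0]+np.cos(a)*m[1],m[2]])
f=lambda q:np.concatenate([wpr(c,P(q,m))-np.array([154+u/4,60+v/4]) for (u,v),m in obs])
q=least_squares(f,Q);print(q.x,np.degrees(q.x[2]),q.fun)
for p in [(278,416,50),(530,418,50),(268,352,72),(540,352,72),(292,64,72),(522,66,72)]: print(p,topress(w(*p),q.x))
print(turn(tilt(-55.4,45),R), topress(s["position"],q.x))
E
```

```text
[604.26 -73.59  -0.97] -55.401585963432055 [-0.67 -0.04  0.99  0.19  0.59 -0.67 -1.05  0.36]
(278, 416, 50) [-46.79  21.91  50.  ]
(530, 418, 50) [-47.1  -21.96  50.  ]
(268, 352, 72) [-48.46  21.5   72.  ]
(540, 352, 72) [-48.34 -21.39  72.  ]
(292, 64, 72) [19.58 21.51 72.  ]
(522, 66, 72) [ 19.22 -22.58  72.  ]
[ 0.02 -0.    0.  ] [-107.79    0.7    69.17]
```

Measurement confirms it: blank spans x -48 to +20 and is centred to within 0.5 mm. Next, rise, bring the tool upright and go above the lever grip.

```bash
python3 -m inch '[{"dx":-0.01,"dy":0.015,"dz":0.055,"ax":0,"ay":0,"az":0,"fingers":0.5},{"dx":-0.015,"dy":0.02,"dz":0.11,"ax":0.74,"ay":0.51,"az":0,"fingers":0.8},{"dx":-0.015,"dy":0.02,"dz":0.17,"ax":1.65,"ay":1.13,"az":0,"fingers":0.8},{"dx":-0.015,"dy":0.02,"dz":0.23,"ax":2.55,"ay":1.76,"az":0,"fingers":0.8},{"dx":-0.015,"dy":0.02,"dz":0.288,"ax":3.46,"ay":2.38,"az":0,"fingers":0.8}]'
python3 -m inch '[{"dx":0,"dy":0,"dz":0,"ax":0.6,"ay":0.4,"az":0,"fingers":0.8},{"dx":-0.01,"dy":-0.03,"dz":0,"ax":1.17,"ay":0.81,"az":0,"fingers":0.8},{"dx":-0.025,"dy":-0.065,"dz":0,"ax":1.17,"ay":0.81,"az":0,"fingers":0.8},{"dx":-0.038,"dy":-0.103,"dz":0,"ax":1.17,"ay":0.81,"az":0,"fingers":0.8},{"dx":-0.038,"dy":-0.103,"dz":0,"ax":1.17,"ay":0.81,"az":0,"fingers":0.8}]'
python3 - <<'E'
from st import *
from station import capture
print(s["position"],abs(s["qd"]).max(),s["joint_positions"].round(2)); print("turn",turn(tilt(-55.45,0),R))
c=capture("wrist"); c["state"]=s; pickle.dump(c,open("w6.pkl","wb"))
# black sleeve: dark pixels near predicted end
q=(604.2,-73.7,np.radians(-55.45))
g=c["image"].astype(int).sum(2)
for k in (90,110,135,160,180):
    a=np.pi/4;m=(26-k*np.cos(a),-90,195+k*np.sin(a));A=q[2]
    X=[q[0]+np.cos(A)*m[0]-np.sin(A)*m[1],q[1]+np.sin(A)*m[0]+np.cos(A)*m[1],m[2]]
    u,v=wpr(c,X);vi=int(round(v)); print(k,np.array(X),(round(u,1),round(v,1)),"dark cols",[x for x in range(int(u)-40,int(u)+41) if 0<=vi<384 and 0<=x<512 and g[vi,x]<130])
E
```

```text
time: 14.58
position: [530.1, 35.2, 344.9]
tcp_rot: [0.879, -0.462, 0.105, 0.055]
ft_force: [1.9, 0.5, 0.2]
finger_gap: 68.5
finger_force: 0.0
time: 15.2
position: [491.3, -69.7, 341.6]
tcp_rot: [0.885, -0.466, 0.018, 0.012]
ft_force: [0.1, 0.4, 0.2]
finger_gap: 68.6
finger_force: 0.0
[491.33 -69.7  341.64] 0.055357247757339204 [-0.12  0.19  0.22  1.57 -0.03 -2.29]
turn [0.27 0.15 0.01]
90 [508.73 -93.74 258.64] (np.float64(252.3), np.float64(159.6)) dark cols [244, 245, 246, 247, 248, 249, 250, 251, 252, 253, 254, 255, 256, 257, 258, 259]
110 [500.71 -82.09 272.78] (np.float64(252.3), np.float64(181.6)) dark cols [237, 238, 239, 240, 241, 242, 243, 244, 245, 246, 247, 248, 249, 250, 251, 252, 253, 254, 255, 256, 257, 258, 259, 260, 261, 262, 263, 264, 265, 266]
135 [490.68 -67.53 290.46] (np.float64(252.3), np.float64(212.1)) dark cols [237, 238, 239, 240, 241, 242, 243, 244, 245, 246, 247, 248, 249, 250, 251, 252, 253, 254, 255, 256, 257, 258, 259, 260, 261, 262, 263, 264, 265, 266, 267]
160 [480.66 -52.97 308.14] (np.float64(252.3), np.float64(245.7)) dark cols [236, 237, 238, 239, 240, 241, 242, 243, 244, 245, 246, 247, 248, 249, 250, 251, 252, 253, 254, 255, 256, 257, 258, 259, 260, 261, 262, 263, 264, 265, 266, 267, 268]
180 [472.64 -41.32 322.28] (np.float64(252.4), np.float64(274.5)) dark cols []
```

```bash
python3 -m inch '[{"dx":-0.0006,"dy":0.0022,"dz":-0.02,"ax":0.27,"ay":0.15,"az":0.01,"fingers":0.8},{"dx":-0.0006,"dy":0.0022,"dz":-0.05,"ax":0.27,"ay":0.15,"az":0.01,"fingers":0.7},{"dx":-0.0006,"dy":0.0022,"dz":-0.071,"ax":0.27,"ay":0.15,"az":0.01,"fingers":0.6},{"dx":-0.0006,"dy":0.0022,"dz":-0.071,"ax":0.27,"ay":0.15,"az":0.01,"fingers":0.5}]'
python3 st.py
```

```text
time: 15.75
position: [490.4, -63.9, 268.2]
tcp_rot: [0.886, -0.463, -0.002, -0.0]
ft_force: [-0.3, -0.2, 0.8]
finger_gap: 42.5
finger_force: 0.0
[490.42 -63.92 268.24] press frame [-72.27 -88.12 268.24] turn to place [-4.65 -3.22 -0.05] 0.06397478388335738 F [-0.33 -0.22  0.78] 42.48490185211023
```

```bash
python3 -m inch '[{"dx":0,"dy":-0.001,"dz":0.001,"ax":0,"ay":0,"az":0,"fingers":0.4},{"dx":0,"dy":-0.001,"dz":0.001,"ax":0,"ay":0,"az":0,"fingers":0.15},{"dx":0,"dy":-0.001,"dz":0.001,"ax":0,"ay":0,"az":0,"fingers":0.15},{"dx":0,"dy":-0.001,"dz":0.001,"ax":0,"ay":0,"az":0,"fingers":0.15},{"dx":0,"dy":-0.001,"dz":0.001,"ax":0,"ay":0,"az":0,"fingers":0.15}]'
python3 st.py
```

```text
time: 16.38
position: [491.0, -66.1, 272.5]
tcp_rot: [0.886, -0.463, 0.0, 0.0]
ft_force: [-7.8, -4.4, 7.4]
finger_gap: 22.4
finger_force: 58.5
[490.99 -66.12 272.54] press frame [-70.14 -88.89 272.54] turn to place [-4.63 -3.19 -0.05] 0.0017066586885454318 F [-7.8  -4.4   7.37] 22.395413554460667
```

```bash
python3 - <<'E'
import numpy as np
A0=45.1;Rr=136.2
d=lambda a:Rr*np.array([-.567*(np.cos(a)-np.cos(np.radians(A0))),.8236*(np.cos(a)-np.cos(np.radians(A0))),np.sin(a)-np.sin(np.radians(A0))])
seg=[[45.1,39,33,27,21,15],[15,9,3,-3,-9,-14],[-14,-17,-20,-22,-23.75,-25]]
for s in seg:
    print([tuple((d(np.radians(a))-d(np.radians(s[0]))).round(1)) for a in s[1:]])
E
```

```text
[(np.float64(-5.5), np.float64(8.0), np.float64(-10.8)), (np.float64(-10.3), np.float64(14.9), np.float64(-22.3)), (np.float64(-14.3), np.float64(20.8), np.float64(-34.6)), (np.float64(-17.6), np.float64(25.5), np.float64(-47.7)), (np.float64(-20.1), np.float64(29.2), np.float64(-61.2))]
[(np.float64(-1.7), np.float64(2.4), np.float64(-13.9)), (np.float64(-2.5), np.float64(3.7), np.float64(-28.1)), (np.float64(-2.5), np.float64(3.7), np.float64(-42.4)), (np.float64(-1.7), np.float64(2.4), np.float64(-56.6)), (np.float64(-0.3), np.float64(0.5), np.float64(-68.2))]
[(np.float64(1.1), np.float64(-1.6), np.float64(-6.9)), (np.float64(2.4), np.float64(-3.4), np.float64(-13.6)), (np.float64(3.3), np.float64(-4.8), np.float64(-18.1)), (np.float64(4.2), np.float64(-6.2), np.float64(-21.9)), (np.float64(4.9), np.float64(-7.2), np.float64(-24.6))]
```

```bash
python3 -m inch '[{"dx":-0.0055,"dy":0.008,"dz":-0.0108,"ax":0,"ay":0,"az":0,"fingers":0.15},{"dx":-0.0103,"dy":0.0149,"dz":-0.0223,"ax":0,"ay":0,"az":0,"fingers":0.15},{"dx":-0.0143,"dy":0.0208,"dz":-0.0346,"ax":0,"ay":0,"az":0,"fingers":0.15},{"dx":-0.0176,"dy":0.0255,"dz":-0.0477,"ax":0,"ay":0,"az":0,"fingers":0.15},{"dx":-0.0201,"dy":0.0292,"dz":-0.0612,"ax":0,"ay":0,"az":0,"fingers":0.15}]'
python3 st.py
```

```text
time: 17.0
position: [471.1, -37.2, 211.3]
tcp_rot: [0.886, -0.464, 0.001, 0.0]
ft_force: [-7.4, -8.9, 10.6]
finger_gap: 22.6
finger_force: 58.2
[471.06 -37.22 211.27] press frame [-105.24  -89.03  211.27] turn to place [-4.62 -3.18 -0.05] 0.2913327087519364 F [-7.37 -8.91 10.59] 22.61276941118633
```

```bash
python3 -m inch '[{"dx":-0.0017,"dy":0.0024,"dz":-0.0139,"ax":0,"ay":0,"az":0,"fingers":0.15},{"dx":-0.0025,"dy":0.0037,"dz":-0.0281,"ax":0,"ay":0,"az":0,"fingers":0.15},{"dx":-0.0025,"dy":0.0037,"dz":-0.0424,"ax":0,"ay":0,"az":0,"fingers":0.15},{"dx":-0.0017,"dy":0.0024,"dz":-0.0566,"ax":0,"ay":0,"az":0,"fingers":0.15},{"dx":-0.0003,"dy":0.0005,"dz":-0.0682,"ax":0,"ay":0,"az":0,"fingers":0.15}]'
python3 -m inch '[{"dx":0.0011,"dy":-0.0016,"dz":-0.0069,"ax":0,"ay":0,"az":0,"fingers":0.15},{"dx":0.0024,"dy":-0.0034,"dz":-0.0136,"ax":0,"ay":0,"az":0,"fingers":0.15},{"dx":0.0033,"dy":-0.0048,"dz":-0.0181,"ax":0,"ay":0,"az":0,"fingers":0.15}]'
python3 st.py
```

```text
time: 17.62
position: [470.8, -36.8, 142.9]
tcp_rot: [0.886, -0.464, 0.0, 0.0]
ft_force: [-11.2, -9.2, 15.0]
finger_gap: 22.3
finger_force: 62.2
time: 18.0
position: [474.3, -41.8, 125.1]
tcp_rot: [0.886, -0.464, 0.001, 0.001]
ft_force: [-11.9, -8.8, 16.0]
finger_gap: 23.0
finger_force: 65.8
[474.26 -41.83 125.09] press frame [-99.63 -88.99 125.09] turn to place [-4.62 -3.19 -0.05] 0.08356945692917185 F [-11.91  -8.84  16.02] 22.965489096696206
```

```bash
python3 -m inch '[{"dx":0.0004,"dy":-0.0006,"dz":-0.0019,"ax":0,"ay":0,"az":0,"fingers":0.15},{"dx":0.0009,"dy":-0.0013,"dz":-0.0038,"ax":0,"ay":0,"az":0,"fingers":0.15},{"dx":0.0009,"dy":-0.0013,"dz":-0.0038,"ax":0,"ay":0,"az":0,"fingers":0.15}]'
python3 st.py; python3 -m inch '[{"dx":0.0003,"dy":-0.0004,"dz":-0.0012,"ax":0,"ay":0,"az":0,"fingers":0.15},{"dx":0.0003,"dy":-0.0004,"dz":-0.0012,"ax":0,"ay":0,"az":0,"fingers":0.15}]'; python3 st.py
```

```text
time: 18.38
position: [475.2, -43.1, 121.5]
tcp_rot: [0.886, -0.464, 0.001, 0.001]
ft_force: [-11.2, -8.5, 16.0]
finger_gap: 22.7
finger_force: 66.6
[475.17 -43.12 121.46] press frame [-98.05 -88.98 121.46] turn to place [-4.62 -3.19 -0.05] 0.0031352094507210103 F [-11.24  -8.51  15.99] 22.741420339193258
time: 18.62
position: [475.5, -43.6, 120.3]
tcp_rot: [0.886, -0.464, 0.001, 0.001]
ft_force: [-10.5, -10.3, 16.7]
finger_gap: 22.4
finger_force: 67.0
[475.51 -43.64 120.34] press frame [-97.43 -88.98 120.34] turn to place [-4.62 -3.18 -0.05] 0.00241312624819634 F [-10.49 -10.3   16.7 ] 22.425564990752736
```

```bash
python3 -m inch '[{"dx":0.0003,"dy":-0.0004,"dz":-0.0012,"ax":0,"ay":0,"az":0,"fingers":0.15},{"dx":0.0003,"dy":-0.0004,"dz":-0.0012,"ax":0,"ay":0,"az":0,"fingers":0.15}]'; python3 -m inch '[{"dx":0.0003,"dy":-0.0005,"dz":-0.0012,"ax":0,"ay":0,"az":0,"fingers":0.15},{"dx":0.0003,"dy":-0.0005,"dz":-0.0012,"ax":0,"ay":0,"az":0,"fingers":0.15}]';  python3 st.py
```

```text
time: 18.88
position: [475.7, -44.0, 119.2]
tcp_rot: [0.886, -0.464, 0.001, 0.001]
ft_force: [-10.7, -9.3, 16.4]
finger_gap: 22.7
finger_force: 67.2
time: 19.12
position: [476.0, -44.4, 118.0]
tcp_rot: [0.886, -0.464, 0.001, 0.001]
ft_force: [-12.8, -6.9, 17.7]
finger_gap: 22.7
finger_force: 67.4
[475.98 -44.39 117.96] press frame [-96.55 -89.02 117.96] turn to place [-4.62 -3.19 -0.05] 0.0017552167019973465 F [-12.83  -6.91  17.69] 22.731296452069806
```

```bash
for i in 1; do python3 -m inch '[{"dx":0.0005,"dy":-0.0008,"dz":-0.002,"ax":0,"ay":0,"az":0,"fingers":0.15},{"dx":0.0005,"dy":-0.0008,"dz":-0.002,"ax":0,"ay":0,"az":0,"fingers":0.15}]'; done; python3 -m inch '[{"dx":0.0005,"dy":-0.0008,"dz":-0.002,"ax":0,"ay":0,"az":0,"fingers":0.15},{"dx":0.0005,"dy":-0.0008,"dz":-0.002,"ax":0,"ay":0,"az":0,"fingers":0.15}]'; python3 st.py
python3 - <<'E'
from station import capture
import pickle
for n in("top","scene"): pickle.dump(capture(n),open(n+"_low.pkl","wb"))
E
```

```text
time: 19.38
position: [476.7, -45.4, 116.0]
tcp_rot: [0.886, -0.464, 0.001, 0.001]
ft_force: [-10.3, -9.6, 17.1]
finger_gap: 22.2
finger_force: 68.2
time: 19.62
position: [477.2, -46.0, 114.2]
tcp_rot: [0.886, -0.464, 0.001, 0.0]
ft_force: [-14.0, -7.3, 24.2]
finger_gap: 22.4
finger_force: 69.0
[477.16 -46.01 114.25] press frame [-94.55 -88.96 114.25] turn to place [-4.62 -3.18 -0.05] 0.00274115258679749 F [-14.    -7.35  24.15] 22.371237793111256
```

```bash
python3 -m inch '[{"dx":0.0005,"dy":-0.0008,"dz":-0.0015,"ax":0,"ay":0,"az":0,"fingers":0.15},{"dx":0.0005,"dy":-0.0008,"dz":-0.0015,"ax":0,"ay":0,"az":0,"fingers":0.15}]'; python3 -m inch '[{"dx":0.0005,"dy":-0.0008,"dz":-0.0015,"ax":0,"ay":0,"az":0,"fingers":0.15},{"dx":0.0005,"dy":-0.0008,"dz":-0.0015,"ax":0,"ay":0,"az":0,"fingers":0.15}]'; python3 st.py
```

```text
time: 19.98
position: [477.5, -46.4, 112.8]
tcp_rot: [0.886, -0.463, 0.001, 0.0]
ft_force: [-16.5, -5.2, 26.2]
finger_gap: 22.2
finger_force: 69.6
time: 20.23
position: [478.0, -47.2, 111.5]
tcp_rot: [0.886, -0.464, 0.001, 0.0]
ft_force: [-17.1, -3.4, 29.8]
finger_gap: 22.3
finger_force: 70.1
[477.99 -47.19 111.47] press frame [-93.1  -88.94 111.47] turn to place [-4.63 -3.18 -0.05] 0.0011030171247297638 F [-17.12  -3.43  29.77] 22.339999235472114
```

```bash
cat > lev.py <<'E'
from st import *
from station import capture
import sys
q=(604.2,-73.7,np.radians(-55.45));A=q[2]
def lp(k,a,dy=0):
    m=(26-k*np.cos(a),-90+dy,195+k*np.sin(a));return [q[0]+np.cos(A)*m[0]-np.sin(A)*m[1],q[1]+np.sin(A)*m[0]+np.cos(A)*m[1],m[2]]
def prof(c,a):
    g=c["image"].astype(int).sum(2)
    for k in range(0,132,6):
        u,v=wpr(c,lp(k,a)); ui,vi=int(round(u)),int(round(v))
        print(k,(round(u,1),round(v,1)),g[vi,ui] if 0<=vi<384 else None,''.join('%4d'%(x) for x in g[vi,ui-20:ui+21:4]) if 0<=vi<384 else '')
if len(sys.argv)>1:
    c=capture("wrist");c["state"]=s;pickle.dump(c,open("w7.pkl","wb"))
    prof(c,np.radians(float(sys.argv[1])))
prof(pickle.load(open("w6.pkl","rb")),np.pi/4)
E
python3 lev.py -24
```

```text
0 (np.float64(258.9), np.float64(-89.8)) None 
6 (np.float64(258.7), np.float64(-65.6)) None 
12 (np.float64(258.6), np.float64(-40.9)) None 
18 (np.float64(258.4), np.float64(-16.1)) None 
24 (np.float64(258.2), np.float64(8.6)) 489  370 415 441 462 477 489 498 508 502 489 482
30 (np.float64(258.0), np.float64(32.7)) 488  399 414 443 464 476 488 502 506 495 492 480
36 (np.float64(257.8), np.float64(56.0)) 493  399 416 442 462 481 493 500 507 493 489 477
42 (np.float64(257.6), np.float64(78.3)) 494  399 414 440 463 478 494 506 504 492 492 474
48 (np.float64(257.4), np.float64(99.4)) 492  393 408 431 459 476 492 502 504 492 491 477
54 (np.float64(257.2), np.float64(119.1)) 493  391 404 427 459 479 493 503 504 492 491 468
60 (np.float64(257.0), np.float64(137.6)) 493  389 406 428 456 480 493 506 502 491 488 460
66 (np.float64(256.9), np.float64(154.6)) 495  382 404 424 456 478 495 505 503 489 482 462
72 (np.float64(256.7), np.float64(170.4)) 495  380 401 420 456 478 495 507 497 492 482 486
78 (np.float64(256.5), np.float64(185.0)) 495  378 400 419 453 478 495 507 497 494 475 482
84 (np
[... 2025 characters left out ...]
64(153.4)) 453  419 437 418 378 400 453 458 437 482 454 419
90 (np.float64(252.3), np.float64(159.6)) 86  432 414 395 112  85  86  85 140 481 451 465
96 (np.float64(252.3), np.float64(166.0)) 101  415 386  88  98  99 101 106 106  91 462 470
102 (np.float64(252.3), np.float64(172.6)) 100  396 308  91  99 101 100 104 106  95 367 474
108 (np.float64(252.3), np.float64(179.3)) 102  438 280  98  97  98 102 101 107  97 308 456
114 (np.float64(252.3), np.float64(186.3)) 101  450 279  96  97 100 101 109 105  96 254 479
120 (np.float64(252.3), np.float64(193.4)) 101  474 267  97  97 101 101 105 106 100 240 318
126 (np.float64(252.3), np.float64(200.7)) 100  509 219  93  94  99 100 107 103 102 144 294
```

```bash
python3 - <<'E'
from lev import lp
from h import *
f=np.array([np.cos(np.radians(-55.45)),np.sin(np.radians(-55.45)),0])
def rim(c,a): return wpr(c,np.array(lp(90,a))+12*(np.sin(a)*f+np.cos(a)*np.array([0,0,1])))
for n,u,lst in(("w6",252,[40,43,45,47]),("w7",256,[-20,-22,-24,-26,-28,-30])):
    c=pickle.load(open(n+".pkl","rb"));g=c["image"].astype(int).sum(2)
    print(n,c["state"]["position"].round(1),[(v,g[v,u]) for v in (range(145,165) if n=="w6" else range(214,234))])
    print([(a,rim(c,np.radians(a)).round(1)) for a in lst])
E
```

```text
0 (np.float64(252.3), np.float64(84.0)) 422  739 742 423 431 430 422 411 412 410 490 446
6 (np.float64(252.3), np.float64(88.0)) 438  743 743 405 432 438 438 438 430 407 467 442
12 (np.float64(252.3), np.float64(92.2)) 512  647 661 389 405 436 512 473 441 430 438 448
18 (np.float64(252.3), np.float64(96.5)) 517  450 479 363 378 449 517 508 400 401 445 458
24 (np.float64(252.3), np.float64(100.9)) 518  462 457 310 328 452 518 508 328 342 457 460
30 (np.float64(252.3), np.float64(105.4)) 516  456 344 427 452 451 516 509 442 456 464 456
36 (np.float64(252.3), np.float64(110.1)) 516  338 402 459 454 449 516 509 456 462 457 440
42 (np.float64(252.3), np.float64(115.0)) 516  364 462 456 436 452 516 510 461 458 441 437
48 (np.float64(252.3), np.float64(120.0)) 518  406 460 468 436 453 518 512 462 442 435 464
54 (np.float64(252.3), np.float64(125.1)) 516  396 467 456 405 454 516 511 434 430 461 482
60 (np.float64(252.3), np.float64(130.4)) 516  422 461 416 386 451 516 510 430 457 482 487
66 (np.float64(252.3), np.float64(135.9)) 518  378 416 414 401 419 518 511 444 484 485 495
72 (np.float64
[... 1420 characters left out ...]
5, array([252.2, 150.5])), (47, array([252.2, 147.5]))]
w7 [478.  -47.2 111.5] [(214, np.int64(494)), (215, np.int64(492)), (216, np.int64(491)), (217, np.int64(493)), (218, np.int64(493)), (219, np.int64(491)), (220, np.int64(494)), (221, np.int64(493)), (222, np.int64(494)), (223, np.int64(493)), (224, np.int64(493)), (225, np.int64(492)), (226, np.int64(494)), (227, np.int64(492)), (228, np.int64(488)), (229, np.int64(430)), (230, np.int64(294)), (231, np.int64(157)), (232, np.int64(123)), (233, np.int64(130))]
[(-20, array([256.5, 251.4])), (-22, array([256.4, 244.4])), (-24, array([256.4, 237.6])), (-26, array([256.3, 230.8])), (-28, array([256.3, 224.1])), (-30, array([256.3, 217.5]))]
```

```bash
python3 - <<'E' | tail -3
from lev import lp
from h import *
from scipy.optimize import brentq
f=np.array([np.cos(np.radians(-55.45)),np.sin(np.radians(-55.45)),0])
def row(c,k,o,a): return wpr(c,np.array(lp(k,a))+o*(np.sin(a)*f+np.cos(a)*np.array([0,0,1])))[1]
c6,c7=[pickle.load(open(n+".pkl","rb")) for n in("w6","w7")]
for o in (5,6,7):
    k=brentq(lambda k:row(c6,k,o,np.pi/4)-157,70,110); a=brentq(lambda a:row(c7,k,o,a)-230,-.8,0); print(o,round(k,1),np.degrees(a))
E
```

```text
5 91.0 -22.02768116971436
6 91.7 -23.10123911491486
7 92.5 -24.159092873364294
```

```bash
python3 -m inch '[{"dx":0.0004,"dy":-0.0006,"dz":-0.002,"ax":0,"ay":0,"az":0,"fingers":0.15},{"dx":0.0008,"dy":-0.0012,"dz":-0.004,"ax":0,"ay":0,"az":0,"fingers":0.15},{"dx":0.0008,"dy":-0.0012,"dz":-0.004,"ax":0,"ay":0,"az":0,"fingers":0.15}]'; cat > al.py <<'E'
import sys;sys.argv=sys.argv[:1]
import io,contextlib
with contextlib.redirect_stdout(io.StringIO()):
    from lev import *
from scipy.optimize import brentq
f=np.array([np.cos(A),np.sin(A),0])
def row(c,k,o,a): return wpr(c,np.array(lp(k,a))+o*(np.sin(a)*f+np.cos(a)*np.array([0,0,1])))
def al(c,o=6,k=91.7):
    g=c["image"].astype(int).sum(2)
    def fn(a):
        u,v=row(c,k,o,a); return u,v
    # scan rod->black edge along predicted column
    aa=np.radians(np.arange(-40,55,.25)); val=[]
    for a in aa:
        u,v=fn(a); val.append(g[int(round(v)),int(round(u))] if 0<=v<383 and 0<=u<511 else -1)
    val=np.array(val); 
    return [float(np.degrees(aa[i]).round(1)) for i in range(len(aa)-1) if val[i]>300>val[i+1]>=0 or 0<=val[i]<300<val[i+1]]
if __name__=="__main__":
    c=capture("wrist");c["state"]=s
    print(s["position"],s["ft_force"],"home img",al(pickle.load(open("w6.pkl","rb"))),"low1",al(pickle.load(open("w7.pkl","rb"))),"now",al(c))
E
python3 al.py
```

```text
time: 20.65
position: [479.5, -49.2, 108.5]
tcp_rot: [0.886, -0.463, 0.002, 0.0]
ft_force: [-19.4, -12.8, 42.0]
finger_gap: 22.9
finger_force: 67.5
[479.52 -49.16 108.48] [-19.36 -12.79  42.03] home img [-33.8, 45.2] low1 [-23.2] now [-23.5]
```

The lever's angle in the image holds at -23.5° while the force rises to 42 N, so it is at the stop. Next, work out the eased return arc, with the tool tilting to keep its palm off the lever tip.

```bash
cat > up.py <<'E'
from al import *
l=np.array([-f[1],f[0],0]);u=np.array([0,0,1.])
t0=topress(s["position"],q)
a0=np.radians(-23.6);k=(26-t0[0])/np.cos(a0);h=195+k*np.sin(a0)-t0[2];print("tcp",t0,"k",k,"h",h)
def tcp(a,b): return np.array(lp(k,a,t0[1]+90))-h*(u*np.cos(b)+f*np.sin(b))
al_=np.radians(np.linspace(-23.6,45.4,16));be=np.radians(np.linspace(0,24,16))
P=[tcp(a,b) for a,b in zip(al_,be)]
for j in range(3):
    b0=be[5*j]
    for i in range(5*j+1,5*j+6): print((P[i]-P[5*j]).round(1),(np.degrees(be[i]-b0)/8*l[:2]).round(2))
    print()
E
python3 up.py
```

```text
tcp [-90.92 -88.79 108.47] k 127.59677030798956 h 35.44496111278042
[-2.7  3.9  9.6] [0.16 0.11]
[-4.9  7.1 19.4] [0.33 0.23]
[-6.7  9.7 29.5] [0.49 0.34]
[-8.  11.6 39.7] [0.66 0.45]
[-8.8 12.8 50.1] [0.82 0.57]

[-0.4  0.6 10.4] [0.16 0.11]
[-0.3  0.4 20.7] [0.33 0.23]
[ 0.3 -0.4 31. ] [0.49 0.34]
[ 1.3 -1.8 41.1] [0.66 0.45]
[ 2.7 -3.9 51. ] [0.82 0.57]

[ 1.9 -2.7  9.6] [0.16 0.11]
[ 4.2 -6.1 18.8] [0.33 0.23]
[  6.9 -10.   27.7] [0.49 0.34]
[ 10.  -14.5  36.1] [0.66 0.45]
[ 13.5 -19.5  43.9] [0.82 0.57]
```

```bash
python3 -m inch '[{"dx":-0.0027,"dy":0.0039,"dz":0.0096,"ax":0.16,"ay":0.11,"az":0,"fingers":0.15},{"dx":-0.0049,"dy":0.0071,"dz":0.0194,"ax":0.33,"ay":0.23,"az":0,"fingers":0.15},{"dx":-0.0067,"dy":0.0097,"dz":0.0295,"ax":0.49,"ay":0.34,"az":0,"fingers":0.15},{"dx":-0.008,"dy":0.0116,"dz":0.0397,"ax":0.66,"ay":0.45,"az":0,"fingers":0.15},{"dx":-0.0088,"dy":0.0128,"dz":0.0501,"ax":0.82,"ay":0.57,"az":0,"fingers":0.15}]'; python3 al.py
```

```text
time: 21.32
position: [468.2, -33.2, 156.4]
tcp_rot: [0.884, -0.462, -0.065, -0.034]
ft_force: [-9.5, 2.5, 6.5]
finger_gap: 22.5
finger_force: 68.2
[468.21 -33.25 156.38] [-9.5   2.52  6.55] home img [-33.8, 45.2] low1 [-23.2] now [-2.0]
```

```bash
python3 -m inch '[{"dx":-0.0004,"dy":0.0006,"dz":0.0104,"ax":0.16,"ay":0.11,"az":0,"fingers":0.15},{"dx":-0.0003,"dy":0.0004,"dz":0.0207,"ax":0.33,"ay":0.23,"az":0,"fingers":0.15},{"dx":0.0003,"dy":-0.0004,"dz":0.031,"ax":0.49,"ay":0.34,"az":0,"fingers":0.15},{"dx":0.0013,"dy":-0.0018,"dz":0.0411,"ax":0.66,"ay":0.45,"az":0,"fingers":0.15},{"dx":0.0027,"dy":-0.0039,"dz":0.051,"ax":0.82,"ay":0.57,"az":0,"fingers":0.15}]'; python3 al.py
python3 -m inch '[{"dx":0.0019,"dy":-0.0027,"dz":0.0096,"ax":0.16,"ay":0.11,"az":0,"fingers":0.15},{"dx":0.0042,"dy":-0.0061,"dz":0.0188,"ax":0.33,"ay":0.23,"az":0,"fingers":0.15},{"dx":0.0069,"dy":-0.01,"dz":0.0277,"ax":0.49,"ay":0.34,"az":0,"fingers":0.15},{"dx":0.0085,"dy":-0.0123,"dz":0.032,"ax":0.57,"ay":0.4,"az":0,"fingers":0.15},{"dx":0.01,"dy":-0.0145,"dz":0.0361,"ax":0.66,"ay":0.45,"az":0,"fingers":0.15}]'; python3 al.py
```

```text
time: 22.0
position: [471.5, -38.1, 207.9]
tcp_rot: [0.877, -0.459, -0.125, -0.065]
ft_force: [-4.5, -11.8, 1.1]
finger_gap: 22.5
finger_force: 68.7
[471.55 -38.09 207.9 ] [ -4.53 -11.84   1.11] home img [-33.8, 45.2] low1 [-23.2] now [22.2, 43.5]
time: 22.68
position: [481.9, -53.0, 244.1]
tcp_rot: [0.869, -0.455, -0.173, -0.091]
ft_force: [-11.9, 2.1, 9.6]
finger_gap: 22.1
finger_force: 62.8
[481.92 -53.04 244.06] [-11.88   2.09   9.64] home img [-33.8, 45.2] low1 [-23.2] now []
```

```bash
python3 -m inch '[{"dx":0.0012,"dy":-0.0017,"dz":0.0026,"ax":0.05,"ay":0.04,"az":0,"fingers":0.15},{"dx":0.0024,"dy":-0.0034,"dz":0.0052,"ax":0.1,"ay":0.07,"az":0,"fingers":0.15},{"dx":0.0035,"dy":-0.005,"dz":0.0078,"ax":0.16,"ay":0.11,"az":0,"fingers":0.15},{"dx":0.0035,"dy":-0.005,"dz":0.0078,"ax":0.16,"ay":0.11,"az":0,"fingers":0.15}]'; python3 - <<'E'
from al import *
c=capture("wrist");c["state"]=s;pickle.dump(c,open("w8.pkl","wb"));g=c["image"].astype(int).sum(2)
u,v=row(c,91.7,6,np.pi/4);print(s["position"],s["ft_force"],u,v);u=int(round(u))
print([(x,int(g[x,u])) for x in range(int(v)-30,int(v)+30,3)])
for a in(35,40,43,45): print(a,row(c,91.7,6,np.radians(a)).round(1))
E
```

```text
time: 23.22
position: [485.5, -58.2, 251.8]
tcp_rot: [0.867, -0.453, -0.184, -0.097]
ft_force: [-11.3, 0.9, 10.9]
finger_gap: 22.8
finger_force: 59.8
[485.5  -58.22 251.82] [-11.34   0.86  10.91] 256.03407189334206 196.30903650119663
[(166, 579), (169, 579), (172, 581), (175, 638), (178, 599), (181, 585), (184, 588), (187, 585), (190, 587), (193, 587), (196, 591), (199, 97), (202, 101), (205, 105), (208, 105), (211, 112), (214, 119), (217, 128), (220, 152), (223, 175)]
35 [255.8 196.3]
40 [255.9 197.1]
43 [256.  196.8]
45 [256.  196.3]
```

```bash
python3 -m inch '[{"dx":0.0008,"dy":-0.0012,"dz":0.0014,"ax":0,"ay":0,"az":0,"fingers":0.15},{"dx":0.0016,"dy":-0.0023,"dz":0.0028,"ax":0,"ay":0,"az":0,"fingers":0.15},{"dx":0.0016,"dy":-0.0023,"dz":0.0028,"ax":0,"ay":0,"az":0,"fingers":0.15}]'; python3 -m inch '[{"dx":0.0008,"dy":-0.0012,"dz":0.0014,"ax":0,"ay":0,"az":0,"fingers":0.15},{"dx":0.0016,"dy":-0.0023,"dz":0.0028,"ax":0,"ay":0,"az":0,"fingers":0.15},{"dx":0.0016,"dy":-0.0023,"dz":0.0028,"ax":0,"ay":0,"az":0,"fingers":0.15}]'
```

```text
time: 23.65
position: [486.6, -60.0, 254.1]
tcp_rot: [0.867, -0.453, -0.185, -0.097]
ft_force: [-12.8, 5.8, 2.3]
finger_gap: 22.7
finger_force: 60.0
time: 24.02
position: [486.7, -60.4, 254.9]
tcp_rot: [0.866, -0.453, -0.189, -0.097]
ft_force: [-21.8, 26.0, -28.6]
finger_gap: 22.1
finger_force: 61.8
```

```bash
python3 -m inch '[{"dx":-0.0014,"dy":0.002,"dz":-0.0024,"ax":0,"ay":0,"az":0,"fingers":0.15},{"dx":-0.0014,"dy":0.002,"dz":-0.0024,"ax":0,"ay":0,"az":0,"fingers":0.25},{"dx":-0.0014,"dy":0.002,"dz":-0.0024,"ax":0,"ay":0,"az":0,"fingers":0.4},{"dx":-0.0014,"dy":0.002,"dz":-0.0024,"ax":0,"ay":0,"az":0,"fingers":0.7},{"dx":-0.0014,"dy":0.002,"dz":-0.0024,"ax":0,"ay":0,"az":0,"fingers":0.75}]'; python3 st.py
python3 -m inch '[{"dx":0.003,"dy":-0.004,"dz":0.012,"ax":0,"ay":0,"az":0,"fingers":0.75},{"dx":0.008,"dy":-0.012,"dz":0.033,"ax":0,"ay":0,"az":0,"fingers":0.75},{"dx":0.016,"dy":-0.023,"dz":0.064,"ax":0,"ay":0,"az":0,"fingers":0.75},{"dx":0.024,"dy":-0.036,"dz":0.1,"ax":0,"ay":0,"az":0,"fingers":0.75},{"dx":0.024,"dy":-0.036,"dz":0.13,"ax":0,"ay":0,"az":0,"fingers":0.75}]'
```

```text
time: 24.65
position: [488.3, -61.0, 254.1]
tcp_rot: [0.867, -0.453, -0.183, -0.097]
ft_force: [0.3, 0.5, -0.2]
finger_gap: 64.2
finger_force: 0.0
[488.27 -61.05 254.08] press frame [-75.86 -88.27 254.08] turn to place [-7.1  -4.88 -0.06] 0.003170239132434096 F [ 0.31  0.48 -0.24] 64.19739579552524
time: 25.28
position: [499.0, -89.0, 357.4]
tcp_rot: [0.868, -0.457, -0.167, -0.1]
ft_force: [0.4, -0.8, -0.3]
finger_gap: 64.1
finger_force: 0.0
```

```bash
python3 -m inch '[{"dx":0.01,"dy":-0.01,"dz":0.04,"ax":0,"ay":0,"az":0,"fingers":0.75},{"dx":0,"dy":0.01,"dz":0.07,"ax":0,"ay":0,"az":0,"fingers":0.75},{"dx":-0.05,"dy":0.05,"dz":0.08,"ax":-0.8,"ay":-0.6,"az":0,"fingers":0.75},{"dx":-0.1,"dy":0.1,"dz":0.08,"ax":-1.6,"ay":-1.2,"az":0,"fingers":0.75},{"dx":-0.15,"dy":0.15,"dz":0.08,"ax":-2.4,"ay":-1.7,"az":0,"fingers":0.75}]'
python3 -m inch '[{"dx":-0.04,"dy":0.045,"dz":0,"ax":0,"ay":0,"az":0,"fingers":0.75},{"dx":-0.08,"dy":0.09,"dz":0,"ax":0,"ay":0,"az":0,"fingers":0.75},{"dx":-0.08,"dy":0.09,"dz":0,"ax":0,"ay":0,"az":0,"fingers":0.75}]'
python3 - <<'E'
from h import *
from station import capture
import cv2
for n in("top","scene"):
    c=capture(n);pickle.dump(c,open(n+"_end.pkl","wb"));a=ims[n]["image"];b=c["image"]
    P=dict(grip=[490.5,-67.4,290.5],levtip=[474,-44,320],ramtop=[604,-73.8,300],teal=[487,222,22],gouge=T(515,552,15),pencil=T(395,500,5),tin=T(770,455,32),stone=T(80,235,30),mallet=[0,0,0])
    for k,X in P.items():
        if k=="mallet":continue
        u,v=pr(n,X);u,v=int(u),int(v);w=9
        t=a[v-w:v+w,u-w:u+w];s=b[v-w-8:v+w+8,u-w-8:u+w+8]
        if s.shape[:2]!=(34,34): continue
        r_=cv2.matchTemplate(cv2.cvtColor(s,6),cv2.cvtColor(t,6),cv2.TM_CCOEFF_NORMED);_,m,_,l=cv2.minMaxLoc(r_);print(n,k,(u,v),"shift",l[0]-8,l[1]-8,round(m,2))
E
```

```text
time: 25.9
position: [380.3, 30.4, 438.5]
tcp_rot: [0.886, -0.463, -0.003, -0.013]
ft_force: [1.3, 2.5, 0.8]
finger_gap: 64.2
finger_force: 0.0
time: 26.28
position: [298.7, 121.9, 438.9]
tcp_rot: [0.888, -0.459, -0.005, -0.014]
ft_force: [0.8, -0.2, 0.9]
finger_gap: 64.0
finger_force: 0.0
top grip (252, 226) shift 0 0 1.0
top levtip (242, 231) shift 0 0 0.88
top ramtop (253, 182) shift 0 0 1.0
top teal (162, 238) shift 0 0 0.95
top gouge (243, 263) shift 1 -1 0.51
top pencil (213, 250) shift 0 1 0.86
top tin (307, 238) shift 0 0 0.61
top stone (135, 183) shift 0 0 0.99
scene grip (247, 150) shift 0 0 0.99
scene levtip (252, 137) shift 0 0 0.91
scene ramtop (260, 173) shift 0 0 0.81
scene teal (323, 184) shift 0 0 0.97
scene gouge (248, 191) shift 0 0 0.9
scene pencil (278, 193) shift -6 6 0.68
scene tin (199, 220) shift -1 -1 0.71
scene stone (374, 211) shift 3 -8 0.56
```

```bash
python3 - <<'E'
from h import *
q=(604.2,-73.7,np.radians(-55.45));A=q[2]
w=lambda x,y,z:np.array([q[0]+np.cos(A)*x-np.sin(A)*y,q[1]+np.sin(A)*x+np.cos(A)*y,z])
for n in("top","scene"):
    c=pickle.load(open(n+"_end.pkl","rb"));im=c["image"].astype(int)
    def sat(X):
        u,v=pr(n,X,c);p=im[int(round(v)),int(round(u))];return int(p[0]-p[2])
    print(n,"x",[(x,sat(w(x,10,72))) for x in range(-66,-26,3)])
    print(n,"y",[(y,sat(w(-42,y,72))) for y in range(-36,37,4)])
E
```

```text
top x [(-66, -4), (-63, 4), (-60, 5), (-57, 5), (-54, 4), (-51, 1), (-48, 27), (-45, 79), (-42, 77), (-39, 76), (-36, 72), (-33, 70), (-30, 62), (-27, 77)]
top y [(-36, 5), (-32, 4), (-28, 2), (-24, 26), (-20, 78), (-16, 72), (-12, 66), (-8, 69), (-4, 68), (0, 66), (4, 74), (8, 77), (12, 77), (16, 79), (20, 77), (24, 7), (28, 3), (32, 5), (36, 4)]
scene x [(-66, 71), (-63, 59), (-60, 72), (-57, 52), (-54, 52), (-51, 46), (-48, 46), (-45, 50), (-42, 76), (-39, 48), (-36, 65), (-33, 41), (-30, 60), (-27, 65)]
scene y [(-36, -4), (-32, -1), (-28, 3), (-24, 2), (-20, 1), (-16, 0), (-12, -1), (-8, 7), (-4, 6), (0, 4), (4, 7), (8, 25), (12, 76), (16, 83), (20, 99), (24, 84), (28, 10), (32, 1), (36, 5)]
```

The top camera puts the blank's rear edge at x about -48 and its sides at ±22, so it hasn't moved. The lever is home, the lamp is clear and the robot touches nothing.

```bash
python3 -c "
from station import ticket
print(ticket.hand_in())"
```

```text
the job is handed in; nothing more can be done
None
```

The job is done and handed in: the lamp is swung clear, the blank is butted square and centred under the stamp, and the lever was pulled to its stop and eased back up by hand to home; the mark itself was not seen.

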